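# Load the block heater with its matching vessels

### The job

Load the block heater for the warming run: stand the blue-capped jar, the amber dropper bottle and the corked vial each fully down in the aluminium block whose bore is made for it, and the steel water pan in the block with the wide shallow seat. Stand the white melting cup on the bottom inside the pan, with its handle about a quarter turn (at right angles) from the pan's handle and neither handle touching another vessel. Keep every vessel upright on the way, leave the white plastic bottle where it stands, and let go of everything.

Things in the scene. Friction and masses are not known exactly. Their poses are not given: they have to be found in the camera images.
- jar: Clear screw-cap sample jar with a blue cap, round, 52 mm across, 60 mm tall; the body to grip is the lower 46 mm. Loose, about 110 g. Origin: centre of the underside; z up.
- dropper: Amber dropper bottle with a black cap, round, 38 mm across, 85 mm tall; the body to grip is the lower 60 mm. Loose, about 70 g. Origin: centre of the underside; z up.
- vial: Clear glass vial with a tan cork, round, 26 mm across, 54 mm tall; the body to grip is the lower 46 mm. Loose, about 35 g. Origin: centre of the underside; z up. (Small vials by the evaporator and bottles at the far left end of the bench are not part of the job.)
- pan: Round open pan of bare grey steel, 66 mm across, 40 mm tall, wall 2.5 mm, bottom 4 mm thick, with one black stick handle along its own +x, 10 mm thick, rising from the wall near the rim to 58 mm above the underside at its end, 81 mm from the axis. Loose, about 220 g. Grip it across the body, fingers clear of the handle. Origin: centre of the underside; x along the handle, z up.
- cup: Round open white enamel cup with a blue rim, 44 mm across (rim 46), 63 mm tall, with one level blue stick handle along its own +x, 9 mm thick, 47 to 58 mm above the underside, ending 72 mm from the axis. Loose, about 110 g. In the pan its underside is 4 mm above the pan's, it rises 27 mm over the pan's rim and has 8 mm of play all round. Origin: centre of the underside; x along the handle, z up.
- block_pan: Aluminium heater block with the widest bore: round shallow seat 74 mm across (82 mm at the 4 mm chamfered mouth), 10 mm deep, its bottom 26 mm above the block's underside. Block 92 x 92 x 36 mm, fixed; its top is 72 mm above the worktop. Origin: centre of the underside (36 mm above the worktop); x and y along the sides, x toward the heater's back, z up.
- block_jar: Aluminium heater block, as block_pan outside, with a round bore 60 mm across (68 mm at the 4 mm chamfered mouth), 20 mm deep, bottom 16 mm above the block's underside. The four blocks fill the heater two by two in any order, centres 96 mm apart, all turned alike. Origin and axes as block_pan.
- block_dropper: Aluminium heater block, as block_pan outside, with a round bore 46 mm across (54 mm at the 4 mm chamfered mouth), 20 mm deep, bottom 16 mm above the block's underside. Origin and axes as block_pan.
- block_vial: Aluminium heater block, as block_pan outside, with the narrowest round bore, 34 mm across (42 mm at the 4 mm chamfered mouth), 20 mm deep, bottom 16 mm above the block's underside. Origin and axes as block_pan.
- pe_bottle: Bystander: white soft plastic bottle with a small dropper top, 58 mm across, 104 mm tall, standing to the left of the heater's back edge. Leave it alone. Origin: centre of the underside; z up.

How it is judged (in metres and radians):
At the end, for the whole second after the job is handed in: Jar, dropper bottle, vial and pan stand upright on the bottom of their own block's bore (4 mm in height, 8 mm off centre); the cup upright on the pan's bottom, handle 57 to 123 degrees from the pan's; pan and cup touch none of the other vessels; all at rest (horizontal distance between jar and block_jar below 0.008 m and z of jar in the frame of block_jar between 0.012 and 0.02 m and angle between each of jar, dropper, vial, pan, cup's own z axis and vertical below 0.12 rad and horizontal distance between dropper and block_dropper below 0.008 m and z of dropper in the frame of block_dropper between 0.012 and 0.02 m and horizontal distance between vial and block_vial below 0.008 m and z of vial in the frame of block_vial between 0.012 and 0.02 m and horizontal distance between pan and block_pan below 0.008 m and z of pan in the frame of block_pan between 0.022 and 0.03 m and horizontal distance between cup and pan below 0.012 m and z of cup in the frame of pan between 0 and 0.008 m and angle between the x axis of cup and the x axis of pan, either way round above 1 rad and contact force between each of pan, cup and jar below 0.1 N and contact force between each of pan, cup and dropper below 0.1 N and contact force between each of pan, cup and vial below 0.1 N and linear speed of each of jar, dropper, vial, pan, cup below 0.02 m/s).
It fails at once if a vessel is tipped over (more than 0.7 rad) (angle between any of jar, dropper, vial, pan, cup's own z axis and vertical above 0.7 rad).
It fails at once if the white plastic bottle is moved by more than 20 mm (distance of pe_bottle from where it was at the start of the episode above 0.02 m).
It also fails if it takes over 128 s, if anything falls off the work surface, if the arm or the gripper's body presses on something with over 40 N, if the wrist force passes 120 N, or if a joint passes its speed limit or range.

### The arm

A 6-joint arm with a two-finger parallel gripper is mounted at the origin on a cart in front of the work surface, level with it; the furniture and walls round the work are solid. World frame = base frame: x ahead of the robot, y to its left, z up, the work surface at z = 0. Lengths are in m, angles in degrees, forces in N, time in s.
With the tool pointing down it reaches from about 0.25 to 0.725 m from the base axis. Payload 4 kg.
Tool frame: the origin (TCP) lies between the finger pads; the fingertips stand 22 mm ahead of it and the grasp point (between the pads) lies 3 mm ahead of it; z points along the fingers, y is the direction in which the jaws open and shut (so a half turn about z gives the same grasp; the last joint's range is limited). The gripper opens to 85 mm and grips with 20 to 120 N. Pads are 22 mm wide; open, the fingers measure 114 mm over their backs; the gripper's body (76 mm by 85 mm) begins 54 mm behind the grasp point. The pads swing forward as they close: fully open they stand 13 mm farther back than shut.
Start: joints at [71.734, 13.785, 0.286, 76.501, 0, 90], TCP at [0.157, 0.475, 0.253] pointing down, gripper open.
Joint ranges: [-155.79, 155.79], [-60.16, 107.12], [-62.33, 73.08], [-114, 123.19], [-81.49, 82.49], [-180, 180]. Speed limits (degrees/s): [159.86, 159.86, 180, 180, 180, 180].

### API

Orientations are given as [roll, pitch, yaw] about the fixed x, y, z axes, in that order (R = Rz(yaw) Ry(pitch) Rx(roll)).
In Python, from cell import ctrl gives the robot as it stands.
- The arm moves only by the tool drive_tool, never from a script. Its argument "commands" is a list of rows, each an object of numbers: "grip": the finger opening in mm, from 0 to 85.4; "tx", "ty", "tz": the shift along the tool's x, y, z in units of 25 mm (1.0 is 25 mm); "spin": the turn about the tool's z in units of 5 degrees (1.0 is 5 degrees). In form: [{"grip": .., "tx": .., "ty": .., "tz": .., "spin": ..}, ...]. A call has 1 to 12 rows; each row shifts and turns the pose as measured when the row begins, along the tool's axes as they then stand; what a row does not reach is not made up. A row lasts 1/12 s, in which the tool goes at most 41.7 mm and 7.16 degrees, less where a joint would pass 70% of its speed; a pose out of reach is approached as far as the arm can. A call is refused whole if a number of a shift passes 1 or a number of a turn 1, either way. A call with a gripper value outside its range is refused whole. The fingers move at their own pace and stop on an object; "squeeze" is the grip in N (left out, the last holds). Time passes only in rows, so rows that do not move let the fingers close. It gives the time, the measured TCP pose, the force and the opening at its end, in the units of the state.
- ctrl.sense(): the state, without advancing time (a new reading comes with each control period).
- ctrl.snapshot(name): name is "scene" or "top" or "wrist"; returns (picture, depth): 384x512x3 uint8, red, green, blue; 384x512 float32, m along the optical axis (not along the pixel's ray), 0 where there is no reading.
- ctrl.get_calibration(name): a dict with "fx", "fy", "cx", "cy" (pixels), "distortion" ([k1, k2, p1, p2, k3] as OpenCV has them; the pictures are not rectified), "world_to_cam" (4x4, takes a point from world to camera coordinates); the wrist camera has in their place "tool_from_camera" (4x4, takes a point from camera to tool coordinates, whose origin is the TCP and whose axes are the flange's). Camera axes: x right, y down, z forward; pixel columns grow to the right and rows downward; lengths in m; the calibration is good to about 2 mm. A picture is of the moment at which its call begins: read the wrist's pose just before it. get_calibration takes no time and is no camera call.
- ctrl.hand_in(): hands the job in, once; it reports no verdict.
The state is a dict: "t": time; "joint_pos": joint angles; "qd": joint speeds; "joint_efforts": joint torques, N m; "tool_pos": TCP position; "tcp_rot": TCP orientation; "wrist_force": force on the tool from outside, world axes, zero at the start; "moment": the same for the moment, N m; "gripper_width": opening from 0.0 (shut) to 1.0 (fully open).
Only numpy, scipy, OpenCV 4.12 (cv2) and the standard library are available. Lean on these libraries where they do the work, as an engineer would, in place of code of your own. Each camera call takes 0.05 s, during which the arm holds its last target. There are 200 camera calls.

## Working session

There is one attempt and no reset: what is moved stays moved. The work goes in short steps, Python scripts to look and compute and a tool call to move; the robot and the scene stay as the last step left them, time stands still between calls to the robot, and variables do not carry over. Pictures are saved under pics/ and viewed, about 12 in all and at most 16, crops included, and the job is handed in when it is done.

Besides the shell and the picture viewer there is one more tool, called after "Call:" as name(argument=value, ...), one argument or row to a line, values as JSON. drive_tool: Moves the arm, as the interface text tells. Its arguments: {"type":"object","properties":{"commands":{"type":"array","items":{"type":"object","properties":{"grip":{"type":"number"},"tx":{"type":"number"},"ty":{"type":"number"},"tz":{"type":"number"},"spin":{"type":"number"}}}},"squeeze":{"type":"number"}},"required":["commands"]}

```bash
mkdir -p pics; ls
python3 - <<'E'
from cell import ctrl
import cv2,numpy as np
print(ctrl.sense())
for n in ("scene","top","wrist"):
    p,d=ctrl.snapshot(n); np.savez(f"pics/{n}0.npz",p=p,d=d)
    cv2.imwrite(f"pics/{n}0.png",p[:,:,::-1]); c=ctrl.get_calibration(n); print(n,{k:np.round(v,4).tolist() for k,v in c.items()})
E
```

```text
pics
{'t': 0.0, 'joint_pos': array([ 7.17356542e+01,  1.38318832e+01,  2.13892547e-01,  7.64998505e+01,
       -1.72069650e-03,  9.00006666e+01]), 'qd': array([-0.03252018,  0.02317423,  0.033703  ,  0.12490518, -0.04738818,
        0.11262295]), 'joint_efforts': array([ 6.37088324e-04, -3.72315216e+01,  2.52409494e+01,  1.69794029e-02,
        6.71223461e-05,  6.44091841e-06]), 'tool_pos': array([0.15652943, 0.47426412, 0.25241682]), 'tcp_rot': array([-1.79882159e+02,  1.72206377e-03,  1.61734991e+02]), 'wrist_force': array([-0.00953096,  0.40557588,  0.03160433]), 'moment': array([-0.01149263, -0.01691763, -0.00809177]), 'gripper_width': 1.002928377487023}
scene {'fx': 357.8917, 'fy': 357.8917, 'cx': 253.7966, 'cy': 189.4937, 'distortion': [-0.0617, 0.0, 0.0, 0.0, 0.0], 'world_to_cam': [[0.8429, -0.5377, -0.0194, -0.466], [-0.3755, -0.5621, -0.7369, 0.2215], [0.3854, 0.6284, -0.6757, 0.7961], [0.0, 0.0, 0.0, 1.0]]}
top {'fx': 365.7506, 'fy': 365.7506, 'cx': 257.8496, 'cy': 197.7167, 'distortion': [-0.1128, 0.0, 0.0, 0.0, 0.0], 'world_to_cam': [[-0.0222, -0.9997, 0.004, 0.0058], [-0.9824, 0.0211, -0.1858, 0.5278], [0.1857, -0.008, -0.9826, 1.0796], [0.0, 0.0, 0.0, 1.0]]}
wrist {'fx': 334.9138, 'fy': 334.9138, 'cx': 251.1191, 'cy': 192.3288, 'distortion': [-0.0533, 0.0, 0.0, 0.0, 0.0], 'tool_from_camera': [[0.0003, -0.9589, -0.2838, 0.0717], [1.0, 0.0003, -0.0001, -0.0002], [0.0002, -0.2838, 0.9589, -0.1207], [0.0, 0.0, 0.0, 1.0]]}
```

View pics/top0.png

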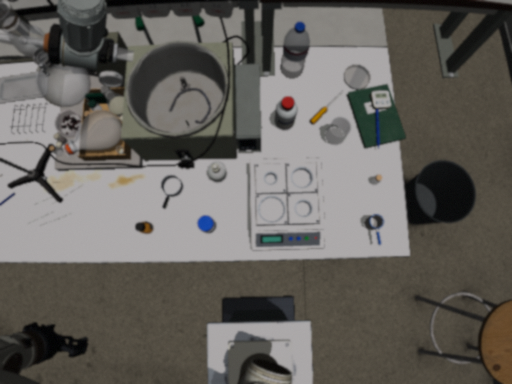

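View pics/scene0.png

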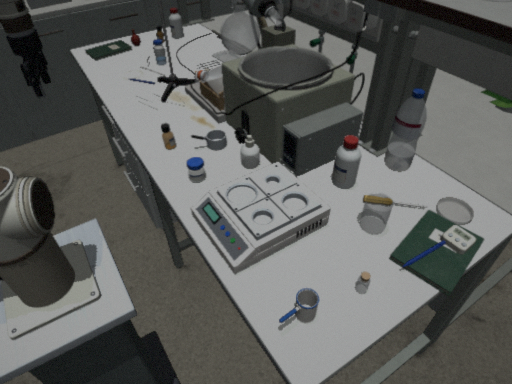

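Top view (+x is up, +y is left): dropper (145,227), jar (207,224), pan (171,185) with its handle toward (166,205). The white bottle is at (217,170), the vial at (376,179) and the cup at (373,222) with its handle pointing down. Heater bores: (270,178), (300,177), (271,208) widest, (303,208). Next I'll measure these with depth.

```bash
cat > h.py <<'E'
import numpy as np,cv2
from scipy.spatial.transform import Rotation as R
from scipy.optimize import least_squares
from cell import ctrl
def cam2world(name,s=None):
    c=ctrl.get_calibration(name)
    if name!="wrist": T=np.linalg.inv(np.array(c["world_to_cam"]))
    else:
        T=np.eye(4); T[:3,:3]=R.from_euler("xyz",s["tcp_rot"],degrees=True).as_matrix(); T[:3,3]=s["tool_pos"]
        T=T@np.array(c["tool_from_camera"])
    K=np.array([[c["fx"],0,c["cx"]],[0,c["fy"],c["cy"]],[0,0,1]]); return T,K,np.array(c["distortion"],float)
def rays(name,uv,s=None):
    T,K,D=cam2world(name,s)
    q=cv2.undistortPoints(np.asarray(uv,np.float64).reshape(-1,1,2),K,D).reshape(-1,2)
    return T[:3,3],np.c_[q,np.ones(len(q))]@T[:3,:3].T
def cloud(name,d,s=None):
    h,w=d.shape; u,v=np.meshgrid(np.arange(w),np.arange(h))
    o,r=rays(name,np.stack([u,v],-1),s); P=o+r*d.reshape(-1,1); P[d.ravel()==0]=np.nan
    return P.reshape(h,w,3)
def onplane(name,uv,z,s=None):
    o,r=rays(name,uv,s); return (o+r*((z-o[2])/r[:,2])[:,None])[:,:2]
def project(name,X,s=None):
    T,K,D=cam2world(name,s); Ti=np.linalg.inv(T)
    return cv2.projectPoints(np.asarray(X,float).reshape(-1,3),cv2.Rodrigues(Ti[:3,:3])[0],Ti[:3,3],K,D)[0].reshape(-1,2)
def circ(p):
    f=lambda q:np.hypot(p[:,0]-q[0],p[:,1]-q[1])-q[2]
    return least_squares(f,[*p.mean(0),.03],loss="soft_l1",f_scale=.002).x
E
python3 - <<'E'
from h import *
for n in ("top","scene"):
    z=np.load(f"pics/{n}0.npz"); P=cloud(n,z["d"])
    if n=="top":
        spots=dict(dropper=(145,227),jar=(207,224),pan=(171,185),pe=(217,170),vial=(376,179),cup=(373,222),b1=(270,178),b2=(300,177),b3=(271,208),b4=(303,208))
    else: spots=dict(dropper=(168,135),jar=(196,168),pan=(216,140),pe=(250,152),vial=(363,282),cup=(307,303))
    for k,(u,v) in spots.items():
        W=P[v-14:v+15,u-14:u+15].reshape(-1,3); W=W[np.isfinite(W[:,2])]
        o=W[(W[:,2]>.012)&(W[:,2]<.13)]
        if k[0]=="b" or len(o)<4: print(n,k,np.round(P[v,u],3),np.round(onplane(n,[(u,v)],.072),3),len(o)); continue
        print(n,k,len(o),np.round(np.median(o,0),3),"xy range",np.round(np.percentile(o,[4,96],0),3).tolist())
z=np.load("pics/top0.npz")["p"]
c=cv2.resize(z[150:255,130:400],None,fx=2.9,fy=2.9,interpolation=cv2.INTER_CUBIC); cv2.imwrite("pics/t1.png",c[:,:,::-1])
E
```

```text
top dropper 176 [0.442 0.341 0.057] xy range [[0.428, 0.331, 0.02], [0.459, 0.36, 0.087]]
top jar 244 [0.45  0.153 0.059] xy range [[0.43, 0.133, 0.023], [0.473, 0.175, 0.063]]
top pan 174 [0.578 0.275 0.034] xy range [[0.537, 0.237, 0.014], [0.611, 0.301, 0.044]]
top pe 397 [0.615 0.121 0.06 ] xy range [[0.592, 0.094, 0.016], [0.669, 0.151, 0.101]]
top vial 73 [ 0.582 -0.383  0.042] xy range [[0.574, -0.395, 0.018], [0.594, -0.376, 0.056]]
top cup 208 [ 0.443 -0.369  0.049] xy range [[0.407, -0.387, 0.016], [0.465, -0.344, 0.064]]
top b1 [ 0.588 -0.045  0.056] [[ 0.584 -0.044]] 839
top b2 [ 0.59  -0.139  0.051] [[ 0.585 -0.136]] 837
top b3 [ 0.493 -0.045  0.062] [[ 0.491 -0.044]] 839
top b4 [ 0.492 -0.144  0.052] [[ 0.489 -0.141]] 836
scene dropper 246 [0.442 0.342 0.05 ] xy range [[0.428, 0.332, 0.016], [0.46, 0.357, 0.086]]
scene jar 368 [0.446 0.144 0.049] xy range [[0.427, 0.133, 0.015], [0.471, 0.174, 0.061]]
scene pan 305 [0.577 0.27  0.029] xy range [[0.545, 0.24, 0.013], [0.608, 0.305, 0.041]]
scene pe 610 [0.617 0.118 0.049] xy range [[0.59, 0.098, 0.017], [0.668, 0.204, 0.089]]
scene vial 222 [ 0.579 -0.39   0.039] xy range [[0.572, -0.398, 0.015], [0.592, -0.377, 0.055]]
scene cup 580 [ 0.447 -0.365  0.046] xy range [[0.419, -0.385, 0.016], [0.466, -0.344, 0.063]]
```

View pics/t1.png

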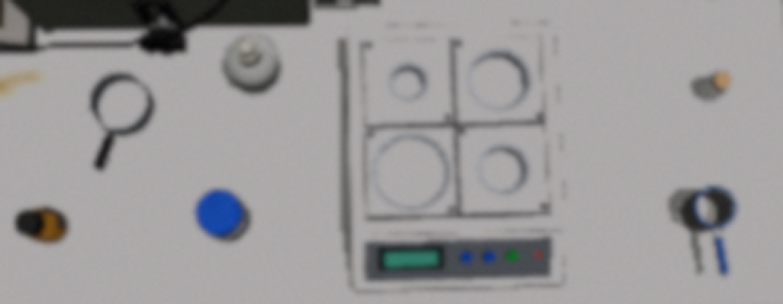

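View pics/wrist0.png

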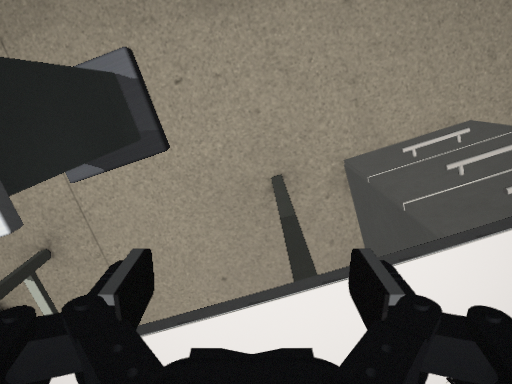

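The crop confirms the bores: vial at back-left (408,82), jar at back-right (498,80), pan at front-left (410,172) and dropper at front-right (503,170). The pan handle points at world ~161° and the cup handle at ~188°. The wrist view shows only the table edge and the two fingertips, at about (150,255) and (352,255). Next I'll fit known cylinders to the depth points and measure the fingertips.

```bash
cat >> h.py <<'E'
def fitcyl(W,c0,Rd,H,op=False):
    W=W[np.isfinite(W[:,2])&(W[:,2]>.008)&(W[:,2]<H+.006)]; W=W[np.hypot(*(W[:,:2]-c0).T)<Rd+.012]
    def f(q):
        r=np.hypot(W[:,0]-q[0],W[:,1]-q[1]); a=np.abs(r-Rd)
        return a if op else np.where(r<Rd,np.minimum(a,np.abs(W[:,2]-H)),a)
    s=least_squares(f,c0,loss="soft_l1",f_scale=.002,diff_step=1e-3); return s.x,len(W),np.median(np.abs(s.fun))
E
python3 - <<'E'
from h import *
C={n:cloud(n,np.load(f"pics/{n}0.npz")["d"]) for n in("top","scene")}
I={n:np.load(f"pics/{n}0.npz")["p"].astype(int) for n in C}
for k,c,r,h in [("dropper",(.442,.345),.019,.06),("jar",(.45,.152),.026,.06),("pan",(.577,.272),.033,.04),("vial",(.582,-.386),.013,.054),("cup",(.443,-.366),.022,.063)]:
    for n in C: 
        x,m,e=fitcyl(C[n].reshape(-1,3),np.array(c),r,h,k in("pan","cup")); print(k,n,np.round(x,4),m,round(e,4))
for k,c in(("pan",(.577,.272)),("cup",(.443,-.366))):
  for n in C:
    W=C[n].reshape(-1,3); r=np.hypot(*(W[:,:2]-c).T); w=W[(r<.09)&(r>.042)&(W[:,2]>.03)&(W[:,2]<.075)]
    a=w.mean(0)[:2]-c; print(k,n,"handle",len(w),np.degrees(np.arctan2(a[1],a[0])))
# bores: top-camera edges on the block top plane
g=cv2.cvtColor(cv2.resize(I["top"].astype(np.uint8)[155:235,240:335],None,fx=6,fy=6,interpolation=cv2.INTER_CUBIC),cv2.COLOR_RGB2GRAY)
h=cv2.HoughCircles(g,cv2.HOUGH_GRADIENT_ALT,1.5,60,param1=100,param2=.6,minRadius=25,maxRadius=110)
if h is not None:
  for u,v,r in h[0]:
    uv=((u+.5)/6-.5+240,(v+.5)/6-.5+155); print("bore",np.round(uv,1),round(r/6,1),np.round(onplane("top",[uv],.072),4))
W=C["top"].reshape(-1,3)
for c in((.585,-.045),(.586,-.138),(.49,-.045),(.49,-.141)):
    w=W[(np.hypot(*(W[:,:2]-c).T)<.046)&(W[:,2]<.066)]; print(c,len(w),np.round(np.median(w,0),4),np.round(np.ptp(w,0),3))
# fingertips in tool frame
z=np.load("pics/wrist0.npz"); P=cloud("wrist",z["d"],dict(tool_pos=np.zeros(3),tcp_rot=np.zeros(3)))
w=P[230:340,90:420].reshape(-1,3); w=w[(w[:,2]<.05)&np.isfinite(w[:,2])]; print("fingers",len(w),np.round(np.percentile(w,[0.5,50,99.5],0),4).tolist())
E
```

```text
dropper top [0.4447 0.35  ] 101 0.0013
dropper scene [0.4469 0.3518] 188 0.0014
jar top [0.4532 0.1578] 249 0.0013
jar scene [0.4516 0.1603] 385 0.0013
pan top [0.5792 0.2689] 196 0.0013
pan scene [0.5778 0.2726] 336 0.0015
vial top [ 0.5871 -0.3896] 78 0.0012
vial scene [ 0.5863 -0.385 ] 235 0.001
cup top [ 0.4444 -0.3653] 211 0.0012
cup scene [ 0.4453 -0.3643] 645 0.0012
pan top handle 134 -26.11214293645414
pan scene handle 151 -34.82092474242272
cup top handle 27 -174.35637875795948
cup scene handle 66 -175.33646984357557
bore [272.8 208.1] 17.1 [[ 0.4908 -0.0499]]
bore [300.8 177.1] 10.8 [[ 0.585  -0.1386]]
bore [302.8 207.8] 8.7 [[ 0.4896 -0.1404]]
bore [300.8 177.1] 7.9 [[ 0.585  -0.1386]]
(0.585, -0.045) 101 [ 0.5885 -0.0447  0.0535] [0.072 0.034 0.017]
(0.586, -0.138) 297 [ 0.5896 -0.1411  0.0526] [0.077 0.077 0.033]
(0.49, -0.045) 451 [ 0.49   -0.0445  0.0623] [0.076 0.073 0.03 ]
(0.49, -0.141) 177 [ 0.4922 -0.143   0.0527] [0.069 0.043 0.019]
fingers 9311 [[-0.0109, -0.0559, -0.0565], [0.0102, 0.0301, -0.0218], [0.0173, 0.0555, 0.0077]]
```

Fingertips sit at +8 mm when open, so the quoted 22 mm is the shut value. Blocks: vial (.586,-.045), jar (.586,-.139), pan (.491,-.046), dropper (.490,-.141). Moving toward the dropper.

Call:
drive_tool(
  commands=[
    {"tx": -0.5, "ty": 0.25, "spin": 1},
    {"tx": -0.5, "ty": 0.25, "spin": 1},
    {"tx": -0.5, "ty": 0.25, "spin": 1},
    {"tx": -0.5, "ty": 0.25, "spin": 1},
    {"tx": -0.5, "ty": 0.25, "spin": 1},
    {"tx": -0.5, "ty": 0.25, "spin": 1},
    {"tx": -0.5, "ty": 0.25, "spin": 1},
    {"tx": -0.5, "ty": 0.25, "spin": 1},
    {"tx": -0.5, "ty": 0.25, "spin": 1},
    {"tx": -0.5, "ty": 0.25, "spin": 1},
    {"tx": -0.5, "ty": 0.25, "spin": 1},
    {"tx": -0.5, "ty": 0.25, "spin": 1},
  ],
)

```text
invalid input at $.commands[0]: expected keys grip, tx, ty, tz, spin
```

```bash
cat > go.py <<'E'
import sys
from h import *
# usage: go.py x y z [yaw] : units still to go in tool axes (25 mm), spin units (5 deg)
def go(x,y,z,yaw=None):
    s=ctrl.sense(); p=s["tool_pos"]; w=s["tcp_rot"][2]; R_=R.from_euler("xyz",s["tcp_rot"],degrees=True).as_matrix()
    print("t %.2f pos %s rpy %s j1 %.0f j6 %.0f F %s grip %.1f"%(s["t"],np.round(p,4),np.round(s["tcp_rot"],1),s["joint_pos"][0],s["joint_pos"][5],np.round(s["wrist_force"],1),s["gripper_width"]*85.4))
    print(" units tx,ty,tz",np.round(R_.T@(np.array([x,y,z])-p)/.025,2),"spin",None if yaw is None else round((w-yaw+180)%360-180,1)/5)
if __name__=="__main__": go(*map(float,sys.argv[1:]))
E
python3 go.py .4457 .351 .2
```

```text
t 0.15 pos [0.1566 0.4744 0.2526] rpy [-179.9   -0.   161.7] j1 72 j6 90 F [ 0.2 -0.8 -1.6] grip 85.3
 units tx,ty,tz [-12.53  -1.06   2.11] spin None
```

All keys are required in every row.

Call:
drive_tool(
  commands=[
    {"grip": 85, "tx": -0.5, "ty": 0.25, "tz": 0, "spin": 1},
    {"grip": 85, "tx": -0.5, "ty": 0.25, "tz": 0, "spin": 1},
    {"grip": 85, "tx": -0.5, "ty": 0.25, "tz": 0, "spin": 1},
    {"grip": 85, "tx": -0.5, "ty": 0.25, "tz": 0, "spin": 1},
    {"grip": 85, "tx": -0.5, "ty": 0.25, "tz": 0, "spin": 1},
    {"grip": 85, "tx": -0.5, "ty": 0.25, "tz": 0, "spin": 1},
    {"grip": 85, "tx": -0.5, "ty": 0.25, "tz": 0, "spin": 1},
    {"grip": 85, "tx": -0.5, "ty": 0.25, "tz": 0, "spin": 1},
    {"grip": 85, "tx": -0.5, "ty": 0.25, "tz": 0, "spin": 1},
    {"grip": 85, "tx": -0.5, "ty": 0.25, "tz": 0, "spin": 1},
    {"grip": 85, "tx": -0.5, "ty": 0.25, "tz": 0, "spin": 1},
    {"grip": 85, "tx": -0.5, "ty": 0.25, "tz": 0, "spin": 1},
  ],
)

```text
t: 1.15
tool_pos: [0.3095, 0.4163, 0.2469]
tcp_rot: [-179.5, 0.6, 99.2]
wrist_force: [0.3, -0.6, 0.3]
gripper_width: 0.993
```

```bash
python3 go.py .4457 .351 .2
```

```text
t 1.15 pos [0.3095 0.4163 0.2469] rpy [-179.5    0.6   99.2] j1 53 j6 134 F [ 0.3 -0.6  0.3] grip 84.8
 units tx,ty,tz [-3.43  4.98  1.87] spin None
```

Call:
drive_tool(
  commands=[
    {"grip": 85, "tx": -0.7, "ty": 1, "tz": 0.3, "spin": 0},
    {"grip": 85, "tx": -0.7, "ty": 1, "tz": 0.4, "spin": 0},
    {"grip": 85, "tx": -0.7, "ty": 1, "tz": 0.4, "spin": 0},
    {"grip": 85, "tx": -0.7, "ty": 1, "tz": 0.4, "spin": 0},
    {"grip": 85, "tx": -0.7, "ty": 1, "tz": 0.4, "spin": 0},
    {"grip": 85, "tx": 0, "ty": 0, "tz": 0, "spin": 0},
  ],
)

```text
t: 1.65
tool_pos: [0.4522, 0.3446, 0.1962]
tcp_rot: [-179.5, 0.6, 99.1]
wrist_force: [-0.3, 0.7, -0.5]
gripper_width: 0.996
```

```bash
cat > look.py <<'E'
import sys
from h import *
def look(tag,spec):
    s=ctrl.sense(); p,d=ctrl.snapshot("wrist"); np.savez(f"pics/{tag}.npz",p=p,d=d,pos=s["tool_pos"],rot=s["tcp_rot"]); cv2.imwrite(f"pics/{tag}.png",p[:,:,::-1])
    P=cloud("wrist",d,s).reshape(-1,3)
    for c,r,h,op in spec:
        x,m,e=fitcyl(P,np.array(c),r,h,op); print(tag,np.round(x,4),m,round(e,4))
    return p,P,s
if __name__=="__main__":
    a=sys.argv; look(a[1],[((float(a[2]),float(a[3])),float(a[4]),float(a[5]),len(a)>6)])
E
python3 look.py drop .4457 .351 .019 .06; python3 go.py .4457 .351 .07
```

```text
drop [0.4457 0.3475] 817 0.0017
t 1.70 pos [0.4504 0.3456 0.1969] rpy [-179.4    0.5   99.1] j1 38 j6 118 F [-0.9 -0.5  0.1] grip 84.7
 units tx,ty,tz [ 0.29 -0.1   5.07] spin None
```

View pics/drop.png

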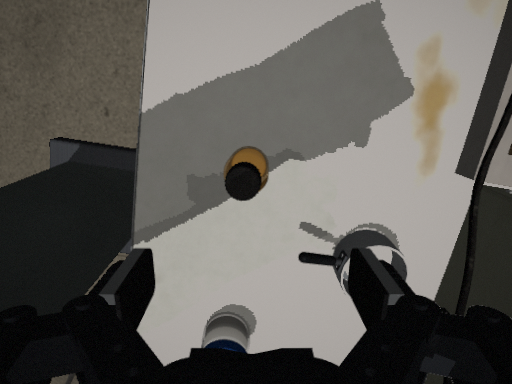

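Wrist view: the dropper's black cap is at (243,182), with nothing within finger reach.

Run:
```python
from h import *
z=np.load("pics/drop.npz"); s=dict(tool_pos=z["pos"],tcp_rot=z["rot"])
p=z["p"][130:215,215:285].astype(int); m=(p.sum(2)<90); v,u=np.nonzero(m); 
print(u.mean()+215,v.mean()+130,onplane("wrist",[(u.mean()+215,v.mean()+130)],.08,s))
P=cloud("wrist",z["d"],s)[130:215,215:285].reshape(-1,3); w=P[P[:,2]>.082]; print(len(w),w.mean(0))
from go import go; go(.446,.349,.055)
```

```text
242.83947119924457 180.72426817752597 [[0.44405634 0.35271412]]
967 [0.44414152 0.35188905 0.08420867]
t 1.70 pos [0.4504 0.3456 0.1969] rpy [-179.4    0.5   99.1] j1 38 j6 118 F [-0.9 -0.5  0.1] grip 84.7
 units tx,ty,tz [ 0.21 -0.09  5.68] spin None
```

Call:
drive_tool(
  commands=[
    {"grip": 70, "tx": 0.3, "ty": -0.2, "tz": 0.8, "spin": 0},
    {"grip": 70, "tx": 0, "ty": 0, "tz": 1, "spin": 0},
    {"grip": 70, "tx": 0, "ty": 0, "tz": 1, "spin": 0},
    {"grip": 70, "tx": 0, "ty": 0, "tz": 1, "spin": 0},
    {"grip": 70, "tx": 0, "ty": 0, "tz": 1, "spin": 0},
    {"grip": 70, "tx": 0, "ty": 0, "tz": 0.6, "spin": 0},
    {"grip": 70, "tx": 0, "ty": 0, "tz": 0.2, "spin": 0},
    {"grip": 70, "tx": 0, "ty": 0, "tz": 0, "spin": 0},
  ],
)

```text
t: 2.37
tool_pos: [0.4387, 0.3557, 0.0546]
tcp_rot: [-179.5, 0.2, 99.4]
wrist_force: [0.3, 0.1, -0.2]
gripper_width: 0.824
```

```bash
python3 go.py .4445 .352 .048
```

```text
t 2.37 pos [0.4387 0.3557 0.0546] rpy [-179.5    0.2   99.4] j1 39 j6 120 F [ 0.3  0.1 -0.2] grip 70.4
 units tx,ty,tz [-0.18  0.21  0.26] spin None
```

Call:
drive_tool(
  commands=[
    {"grip": 70, "tx": -0.2, "ty": 0.2, "tz": 0.2, "spin": 0},
    {"grip": 70, "tx": 0, "ty": 0, "tz": 0, "spin": 0},
    {"grip": 36, "tx": 0, "ty": 0, "tz": 0, "spin": 0},
    {"grip": 36, "tx": 0, "ty": 0, "tz": 0, "spin": 0},
    {"grip": 30, "tx": 0, "ty": 0, "tz": 0, "spin": 0},
    {"grip": 30, "tx": 0, "ty": 0, "tz": 0, "spin": 0},
    {"grip": 30, "tx": 0, "ty": 0, "tz": 0, "spin": 0},
    {"grip": 30, "tx": 0, "ty": 0, "tz": 0, "spin": 0},
  ],
  squeeze=35,
)

```text
t: 3.03
tool_pos: [0.4473, 0.3546, 0.0556]
tcp_rot: [-180.0, -0.1, 99.5]
wrist_force: [-0.4, -0.3, -0.0]
gripper_width: 0.414
```

```bash
python3 go.py .4445 .352 .21
```

```text
t 3.03 pos [0.4473 0.3546 0.0556] rpy [-1.80e+02 -1.00e-01  9.95e+01] j1 38 j6 119 F [-0.4 -0.3 -0. ] grip 35.3
 units tx,ty,tz [-0.08 -0.13 -6.18] spin None
```

It closed at 35 mm with the TCP 7 mm higher than planned. I'll regrip lower on the body.

Call:
drive_tool(
  commands=[
    {"grip": 60, "tx": 0, "ty": 0, "tz": 0, "spin": 0},
    {"grip": 60, "tx": 0, "ty": 0, "tz": 0.2, "spin": 0},
    {"grip": 60, "tx": 0, "ty": 0, "tz": 0.2, "spin": 0},
    {"grip": 60, "tx": 0, "ty": 0, "tz": 0, "spin": 0},
  ],
)

```text
t: 3.37
tool_pos: [0.4477, 0.3549, 0.0454]
tcp_rot: [180.0, -0.1, 99.5]
wrist_force: [1.2, -0.1, 0.2]
gripper_width: 0.702
```

```bash
python3 go.py .4445 .352 .046
```

```text
t 3.37 pos [0.4477 0.3549 0.0454] rpy [ 1.80e+02 -1.00e-01  9.95e+01] j1 38 j6 119 F [ 1.2 -0.1  0.2] grip 60.0
 units tx,ty,tz [-0.09 -0.15 -0.02] spin None
```

Call:
drive_tool(
  commands=[
    {"grip": 30, "tx": 0, "ty": 0, "tz": 0, "spin": 0},
    {"grip": 30, "tx": 0, "ty": 0, "tz": 0, "spin": 0},
    {"grip": 30, "tx": 0, "ty": 0, "tz": 0, "spin": 0},
    {"grip": 30, "tx": 0, "ty": 0, "tz": 0, "spin": 0},
    {"grip": 30, "tx": 0, "ty": 0, "tz": 0, "spin": 0},
    {"grip": 30, "tx": 0, "ty": 0, "tz": -0.3, "spin": 0},
    {"grip": 30, "tx": 0, "ty": 0, "tz": -0.7, "spin": 0},
    {"grip": 30, "tx": 0, "ty": 0, "tz": -1, "spin": 0},
    {"grip": 30, "tx": 0, "ty": 0, "tz": -1, "spin": 0},
    {"grip": 30, "tx": 0, "ty": 0, "tz": -1, "spin": 0},
    {"grip": 30, "tx": 0, "ty": 0, "tz": -1, "spin": 0},
    {"grip": 30, "tx": 0, "ty": 0, "tz": -0.5, "spin": 0},
  ],
)

```text
t: 4.37
tool_pos: [0.4441, 0.3518, 0.1845]
tcp_rot: [-179.3, 0.3, 99.5]
wrist_force: [0.9, 1.2, -0.3]
gripper_width: 0.414
```

```bash
python3 go.py .49 -.141 .185
```

```text
t 4.37 pos [0.4441 0.3518 0.1845] rpy [-179.3    0.3   99.5] j1 38 j6 119 F [ 0.9  1.2 -0.3] grip 35.4
 units tx,ty,tz [-19.75  -1.43   0.09] spin None
```

Call:
drive_tool(
  commands=[
    {"grip": 30, "tx": -0.5, "ty": 0, "tz": 0, "spin": 0},
    {"grip": 30, "tx": -1, "ty": -0.1, "tz": 0, "spin": 0},
    {"grip": 30, "tx": -1, "ty": -0.1, "tz": 0, "spin": 0},
    {"grip": 30, "tx": -1, "ty": -0.1, "tz": 0, "spin": 0},
    {"grip": 30, "tx": -1, "ty": -0.1, "tz": 0, "spin": 0},
    {"grip": 30, "tx": -1, "ty": -0.1, "tz": 0, "spin": 0},
    {"grip": 30, "tx": -1, "ty": -0.1, "tz": 0, "spin": 0},
    {"grip": 30, "tx": -1, "ty": -0.1, "tz": 0, "spin": 0},
    {"grip": 30, "tx": -1, "ty": -0.1, "tz": 0, "spin": 0},
    {"grip": 30, "tx": -1, "ty": -0.1, "tz": 0, "spin": 0},
    {"grip": 30, "tx": -1, "ty": -0.1, "tz": 0, "spin": 0},
    {"grip": 30, "tx": -1, "ty": -0.1, "tz": 0, "spin": 0},
  ],
)

```text
t: 5.37
tool_pos: [0.4609, 0.0478, 0.183]
tcp_rot: [-179.3, 0.2, 99.9]
wrist_force: [0.5, -0.2, -0.6]
gripper_width: 0.415
```

```bash
python3 go.py .49 -.141 .185
```

```text
t 5.37 pos [0.4609 0.0478 0.183 ] rpy [-179.3    0.2   99.9] j1 6 j6 86 F [ 0.5 -0.2 -0.6] grip 35.4
 units tx,ty,tz [-7.64 -0.15 -0.05] spin None
```

Call:
drive_tool(
  commands=[
    {"grip": 30, "tx": -1, "ty": 0, "tz": 0, "spin": 0},
    {"grip": 30, "tx": -1, "ty": 0, "tz": 0, "spin": 0},
    {"grip": 30, "tx": -1, "ty": 0, "tz": 0, "spin": 0},
    {"grip": 30, "tx": -1, "ty": 0, "tz": 0, "spin": 0},
    {"grip": 30, "tx": -1, "ty": 0, "tz": 0, "spin": 0},
    {"grip": 30, "tx": -1, "ty": 0, "tz": 0, "spin": 0},
    {"grip": 30, "tx": -1, "ty": 0, "tz": 0, "spin": 0},
    {"grip": 30, "tx": -0.3, "ty": 0, "tz": 0, "spin": 0},
    {"grip": 30, "tx": 0, "ty": 0, "tz": 0, "spin": 0},
    {"grip": 30, "tx": 0, "ty": 0, "tz": 0, "spin": 0},
  ],
)

```text
t: 6.2
tool_pos: [0.48, -0.1518, 0.1756]
tcp_rot: [-178.4, 0.2, 99.1]
wrist_force: [-0.5, 0.6, -0.4]
gripper_width: 0.412
```

Run:
```python
from look import *; from go import go
p,P,s=look("heat",[])
W=P.reshape(-1,3)
for c in((.585,-.045),(.586,-.139),(.49,-.046),(.49,-.141)):
    w=W[(np.hypot(*(W[:,:2]-c).T)<.05)&(W[:,2]<.066)&(W[:,2]>.04)]; print(c,len(w),np.round(np.median(w,0),4) if len(w) else 0)
w=W[(np.abs(W[:,2]-.072)<.01)]; print("top z",np.median(w[:,2]))
go(.49,-.141,.103)
```

```text
(0.585, -0.045) 2326 [ 0.5915 -0.043   0.0526]
(0.586, -0.139) 5181 [ 0.5926 -0.1427  0.0524]
(0.49, -0.046) 10059 [ 0.4911 -0.0468  0.0621]
(0.49, -0.141) 3447 [ 0.491  -0.1436  0.0524]
top z 0.07159105679474638
t 6.25 pos [ 0.4799 -0.1514  0.1756] rpy [-178.4    0.2   99.2] j1 -17 j6 64 F [-0.5 -0.8 -1. ] grip 35.3
 units tx,ty,tz [0.36 0.55 2.89] spin None
```

View pics/heat.png

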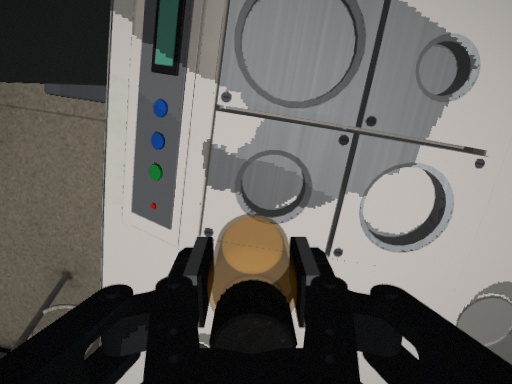

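The wrist view shows all four bores clearly. Mouth outlines: dropper u 237–312, v 150–223; jar u 360–453, v 163–252; vial u 416–480, v 33–102; pan u 235–366, bottom v 107. The held dropper is upright at (252,245).

Run:
```python
from h import *; from go import go
z=np.load("pics/heat.npz"); s=dict(tool_pos=z["pos"],tcp_rot=z["rot"])
B=dict(vial=(448,67.5),jar=(406.5,207.5),dropper=(274.5,186.5))
c0={k:onplane("wrist",[v],.072,s)[0] for k,v in B.items()}; c0["pan"]=c0["vial"]+c0["dropper"]-c0["jar"]
print({k:np.round(v,4) for k,v in c0.items()})
# model: 2x2 grid (centre, angle) fitted to image edges of the mouth circles
g=cv2.GaussianBlur(cv2.cvtColor(z["p"],cv2.COLOR_RGB2GRAY),(3,3),0); E=cv2.Canny(g,40,90); E[200:,180:345]=0
D=np.minimum(cv2.distanceTransform(255-E,cv2.DIST_L2,5),8).astype(np.float32)
sg=dict(pan=(-1,1),vial=(1,1),jar=(1,-1),dropper=(-1,-1)); rm=dict(pan=.041,vial=.021,jar=.034,dropper=.027); a=np.linspace(0,2*np.pi,90)
def pts(q):
    X=[]
    for k in sg:
        m=.048*np.array(sg[k]); c=q[:2]+[m[0]*np.cos(q[2])-m[1]*np.sin(q[2]),m[0]*np.sin(q[2])+m[1]*np.cos(q[2])]
        for r,h in((rm[k],.072),(rm[k]-.004,.068)): X.append(np.c_[c[0]+r*np.cos(a),c[1]+r*np.sin(a),0*a+h])
    return np.concatenate(X)
def f(q):
    uv=project("wrist",pts(q),s).astype(np.float32); return cv2.remap(D,uv[:,0],uv[:,1],cv2.INTER_LINEAR,borderValue=4)[:,0]
m0=np.mean(list(c0.values()),0); d=c0["vial"]-c0["pan"]
best=min((least_squares(f,[m0[0]+i,m0[1]+j,np.arctan2(d[1],d[0])],loss="soft_l1",diff_step=1e-4,x_scale=[.01,.01,.05]) for i in(-.004,0,.004) for j in(-.004,0,.004)),key=lambda r:r.cost)
q=best.x; print(np.round(q,4),np.median(best.fun))
for i,k in enumerate(sg): print(k,np.round(pts(q)[180*i:180*i+90,:2].mean(0),4))
```

```text
{'vial': array([ 0.5866, -0.0447]), 'jar': array([ 0.5868, -0.1399]), 'dropper': array([ 0.492 , -0.1404]), 'pan': array([ 0.4918, -0.0452])}
[ 0.5388 -0.0932  0.0029] 0.37402344
pan [ 0.4911 -0.0453]
vial [ 0.5869 -0.045 ]
jar [ 0.5873 -0.141 ]
dropper [ 0.4912 -0.1413]
```

Call:
drive_tool(
  commands=[
    {"grip": 30, "tx": 0.3, "ty": 0.5, "tz": 0, "spin": 0},
    {"grip": 30, "tx": 0, "ty": 0, "tz": 0.5, "spin": 0},
    {"grip": 30, "tx": 0, "ty": 0, "tz": 0.6, "spin": 0},
    {"grip": 30, "tx": 0, "ty": 0, "tz": 0.3, "spin": 0},
    {"grip": 30, "tx": 0, "ty": 0, "tz": 0, "spin": 0},
    {"grip": 30, "tx": 0, "ty": 0, "tz": 0, "spin": 0},
  ],
)

```text
t: 6.75
tool_pos: [0.492, -0.1335, 0.1395]
tcp_rot: [-178.5, 0.0, 99.7]
wrist_force: [-0.3, -0.3, -0.4]
gripper_width: 0.418
```

```bash
python3 go.py .4912 -.1413 .101
```

```text
t 6.75 pos [ 0.492  -0.1335  0.1395] rpy [-178.5    0.    99.7] j1 -15 j6 65 F [-0.3 -0.3 -0.4] grip 35.7
 units tx,ty,tz [-0.3  -0.04  1.54] spin None
```

Call:
drive_tool(
  commands=[
    {"grip": 30, "tx": -0.15, "ty": 0, "tz": 0, "spin": 0},
    {"grip": 30, "tx": 0, "ty": 0, "tz": 0, "spin": 0},
    {"grip": 30, "tx": 0, "ty": 0, "tz": 0.3, "spin": 0},
    {"grip": 30, "tx": 0, "ty": 0, "tz": 0.2, "spin": 0},
    {"grip": 30, "tx": 0, "ty": 0, "tz": 0, "spin": 0},
    {"grip": 30, "tx": 0, "ty": 0, "tz": 0, "spin": 0},
  ],
)

```text
t: 7.25
tool_pos: [0.4942, -0.1367, 0.1283]
tcp_rot: [-178.7, 0.1, 99.9]
wrist_force: [-0.1, -0.6, -0.4]
gripper_width: 0.42
```

```bash
python3 go.py .4912 -.1413 .101
```

```text
t 7.25 pos [ 0.4942 -0.1367  0.1283] rpy [-1.787e+02  1.000e-01  9.990e+01] j1 -15 j6 65 F [-0.1 -0.6 -0.4] grip 35.9
 units tx,ty,tz [-0.16 -0.13  1.09] spin None
```

Call:
drive_tool(
  commands=[
    {"grip": 30, "tx": -0.15, "ty": -0.1, "tz": 0, "spin": 0},
    {"grip": 30, "tx": 0, "ty": 0, "tz": 0, "spin": 0},
    {"grip": 30, "tx": 0, "ty": 0, "tz": 0, "spin": 0},
  ],
)

```text
t: 7.5
tool_pos: [0.492, -0.1416, 0.1283]
tcp_rot: [-178.7, 0.1, 99.8]
wrist_force: [0.1, -0.0, -0.2]
gripper_width: 0.413
```

```bash
python3 go.py .4912 -.1413 .101
```

```text
t 7.50 pos [ 0.492  -0.1416  0.1283] rpy [-1.787e+02  1.000e-01  9.980e+01] j1 -16 j6 65 F [ 0.1 -0.  -0.2] grip 35.3
 units tx,ty,tz [ 0.02 -0.    1.09] spin None
```

Call:
drive_tool(
  commands=[
    {"grip": 30, "tx": 0, "ty": 0, "tz": 0.2, "spin": 0},
    {"grip": 30, "tx": 0, "ty": 0, "tz": 0.2, "spin": 0},
    {"grip": 30, "tx": 0, "ty": 0, "tz": 0.2, "spin": 0},
    {"grip": 30, "tx": 0, "ty": 0, "tz": 0.2, "spin": 0},
    {"grip": 30, "tx": 0, "ty": 0, "tz": 0.1, "spin": 0},
    {"grip": 30, "tx": 0, "ty": 0, "tz": 0, "spin": 0},
  ],
)

```text
t: 8.0
tool_pos: [0.4924, -0.1391, 0.1087]
tcp_rot: [-179.0, -0.2, 99.9]
wrist_force: [-0.1, -0.3, -0.8]
gripper_width: 0.416
```

```bash
python3 go.py .4912 -.1413 .099
```

```text
t 8.00 pos [ 0.4924 -0.1391  0.1087] rpy [-179.    -0.2   99.9] j1 -16 j6 64 F [-0.1 -0.3 -0.8] grip 35.6
 units tx,ty,tz [-0.08 -0.06  0.39] spin None
```

Call:
drive_tool(
  commands=[
    {"grip": 30, "tx": 0, "ty": 0, "tz": 0.15, "spin": 0},
    {"grip": 30, "tx": 0, "ty": 0, "tz": 0.15, "spin": 0},
    {"grip": 30, "tx": 0, "ty": 0, "tz": 0.1, "spin": 0},
    {"grip": 30, "tx": 0, "ty": 0, "tz": 0, "spin": 0},
  ],
)

```text
t: 8.33
tool_pos: [0.4915, -0.1381, 0.0969]
tcp_rot: [-179.0, -0.3, 99.9]
wrist_force: [-0.1, 0.7, -0.0]
gripper_width: 0.415
```

```bash
python3 go.py .4912 -.1413 .2
```

```text
t 8.33 pos [ 0.4915 -0.1381  0.0969] rpy [-179.    -0.3   99.9] j1 -16 j6 64 F [-0.1  0.7 -0. ] grip 35.5
 units tx,ty,tz [-0.11 -0.11 -4.12] spin None
```

Call:
drive_tool(
  commands=[
    {"grip": 55, "tx": 0, "ty": 0, "tz": 0, "spin": 0},
    {"grip": 55, "tx": 0, "ty": 0, "tz": 0, "spin": 0},
    {"grip": 55, "tx": 0, "ty": 0, "tz": -0.2, "spin": 0},
    {"grip": 55, "tx": 0, "ty": 0, "tz": -0.6, "spin": 0},
    {"grip": 60, "tx": 0, "ty": 0, "tz": -1, "spin": 0},
    {"grip": 80, "tx": 0, "ty": 0, "tz": -1, "spin": 0},
    {"grip": 80, "tx": 0, "ty": 0, "tz": -1, "spin": 0},
    {"grip": 80, "tx": 0, "ty": 0, "tz": -0.3, "spin": 0},
    {"grip": 80, "tx": 0, "ty": 0, "tz": 0, "spin": 0},
  ],
)

```text
t: 9.08
tool_pos: [0.4927, -0.1391, 0.2024]
tcp_rot: [-178.7, -0.3, 99.9]
wrist_force: [0.4, 0.7, 0.5]
gripper_width: 0.933
```

Run:
```python
from look import *
p,P,s=look("d2",[])
w=P[(np.hypot(P[:,0]-.4912,P[:,1]+.1413)<.022)&(P[:,2]>.12)&(P[:,2]<.15)]; print("dropper top",len(w),np.round(np.median(w,0),4), np.percentile(w[:,2],[5,95]))
from go import go; go(.452,.158,.19)
```

```text
dropper top 1624 [ 0.4885 -0.1399  0.136 ] [0.12568058 0.1373639 ]
t 9.13 pos [ 0.4927 -0.1391  0.2019] rpy [-178.7   -0.3   99.9] j1 -16 j6 65 F [-0.   0.4  0.1] grip 80.0
 units tx,ty,tz [11.99  0.44  0.53] spin None
```

The dropper is seated (cap top at .136–.137, expected .137). Next is the jar.

Call:
drive_tool(
  commands=[
    {"grip": 80, "tx": 0.7, "ty": 0, "tz": 0, "spin": 0},
    {"grip": 80, "tx": 1, "ty": 0, "tz": 0, "spin": 0},
    {"grip": 80, "tx": 1, "ty": 0, "tz": 0, "spin": 0},
    {"grip": 80, "tx": 1, "ty": 0.1, "tz": 0, "spin": 0},
    {"grip": 80, "tx": 1, "ty": 0.1, "tz": 0, "spin": 0},
    {"grip": 80, "tx": 1, "ty": 0.1, "tz": 0, "spin": 0},
    {"grip": 80, "tx": 1, "ty": 0.1, "tz": 0, "spin": 0},
    {"grip": 80, "tx": 1, "ty": 0, "tz": 0, "spin": 0},
    {"grip": 80, "tx": 1, "ty": 0, "tz": 0, "spin": 0},
    {"grip": 80, "tx": 1, "ty": 0, "tz": 0, "spin": 0},
    {"grip": 80, "tx": 1, "ty": 0, "tz": 0, "spin": 0},
    {"grip": 80, "tx": 0.7, "ty": 0, "tz": 0, "spin": 0},
  ],
)

```text
t: 10.13
tool_pos: [0.4449, 0.1502, 0.1849]
tcp_rot: [-177.2, -0.3, 99.2]
wrist_force: [-0.4, -0.4, 0.5]
gripper_width: 0.938
```

Call:
drive_tool(
  commands=[
    {"grip": 80, "tx": 0, "ty": 0, "tz": 0, "spin": 0},
    {"grip": 80, "tx": 0, "ty": 0, "tz": 0, "spin": 0},
  ],
)

```text
t: 10.3
tool_pos: [0.4426, 0.153, 0.1818]
tcp_rot: [-177.0, -0.3, 99.6]
wrist_force: [-0.1, -0.4, -0.2]
gripper_width: 0.942
```

Run:
```python
from look import *; from go import go
p,P,s=look("jar",[((.452,.159),.026,.06,False)])
w=P[(np.hypot(P[:,0]-.452,P[:,1]-.159)<.035)&(P[:,2]>.056)&(P[:,2]<.066)]; print("cap",len(w),np.round(w.mean(0),4),np.round((w.max(0)+w.min(0))/2,4),np.ptp(w,0))
go(.452,.158,.041)
```

```text
jar [0.4538 0.1536] 3717 0.0007
cap 3215 [0.4537 0.157  0.0593] [0.4539 0.1563 0.0593] [0.04884908 0.04989177 0.0065792 ]
t 10.35 pos [0.4425 0.1527 0.1817] rpy [-176.9   -0.3   99.5] j1 19 j6 99 F [-0.7  0.5 -0. ] grip 80.2
 units tx,ty,tz [0.12 0.71 5.6 ] spin None
```

Call:
drive_tool(
  commands=[
    {"grip": 80, "tx": 0, "ty": 0.2, "tz": 0.4, "spin": 0},
    {"grip": 80, "tx": 0, "ty": 0.2, "tz": 0.8, "spin": 0},
    {"grip": 80, "tx": 0, "ty": 0.2, "tz": 0.8, "spin": 0},
    {"grip": 80, "tx": 0, "ty": 0, "tz": 0.6, "spin": 0},
    {"grip": 80, "tx": 0, "ty": 0, "tz": 0.3, "spin": 0},
    {"grip": 80, "tx": 0, "ty": 0, "tz": 0, "spin": 0},
  ],
)

```text
t: 10.85
tool_pos: [0.4557, 0.1491, 0.1016]
tcp_rot: [-176.9, -0.2, 99.0]
wrist_force: [-0.0, -0.5, -1.1]
gripper_width: 0.934
```

```bash
python3 go.py .4538 .1565 .042
```

```text
t 10.85 pos [0.4557 0.1491 0.1016] rpy [-176.9   -0.2   99. ] j1 18 j6 99 F [-0.  -0.5 -1.1] grip 79.8
 units tx,ty,tz [0.3  0.1  2.38] spin None
```

Call:
drive_tool(
  commands=[
    {"grip": 80, "tx": 0.1, "ty": 0, "tz": 0.3, "spin": 0},
    {"grip": 80, "tx": 0.1, "ty": 0, "tz": 0.6, "spin": 0},
    {"grip": 80, "tx": 0, "ty": 0, "tz": 0.6, "spin": 0},
    {"grip": 80, "tx": 0, "ty": 0, "tz": 0.3, "spin": 0},
    {"grip": 80, "tx": 0, "ty": 0, "tz": 0.1, "spin": 0},
    {"grip": 80, "tx": 0, "ty": 0, "tz": 0, "spin": 0},
  ],
)

```text
t: 11.35
tool_pos: [0.4549, 0.1524, 0.053]
tcp_rot: [-177.2, -0.2, 98.7]
wrist_force: [-0.0, -0.0, -0.7]
gripper_width: 0.935
```

```bash
python3 go.py .4538 .1565 .042
```

```text
t 11.35 pos [0.4549 0.1524 0.053 ] rpy [-177.2   -0.2   98.7] j1 18 j6 99 F [-0.  -0.  -0.7] grip 79.9
 units tx,ty,tz [0.17 0.   0.44] spin None
```

Call:
drive_tool(
  commands=[
    {"grip": 80, "tx": 0.1, "ty": 0, "tz": 0.2, "spin": 0},
    {"grip": 80, "tx": 0.1, "ty": 0, "tz": 0.2, "spin": 0},
    {"grip": 80, "tx": 0, "ty": 0, "tz": 0, "spin": 0},
    {"grip": 44, "tx": 0, "ty": 0, "tz": 0, "spin": 0},
    {"grip": 44, "tx": 0, "ty": 0, "tz": 0, "spin": 0},
    {"grip": 44, "tx": 0, "ty": 0, "tz": 0, "spin": 0},
    {"grip": 44, "tx": 0, "ty": 0, "tz": 0, "spin": 0},
    {"grip": 44, "tx": 0, "ty": 0, "tz": 0, "spin": 0},
  ],
)

```text
t: 12.02
tool_pos: [0.4557, 0.1588, 0.0456]
tcp_rot: [-177.5, -0.3, 98.7]
wrist_force: [0.5, -0.3, -1.2]
gripper_width: 0.539
```

```bash
python3 go.py .4538 .1565 .042
```

```text
t 12.02 pos [0.4557 0.1588 0.0456] rpy [-177.5   -0.3   98.7] j1 19 j6 100 F [ 0.5 -0.3 -1.2] grip 46.0
 units tx,ty,tz [-0.08 -0.08  0.15] spin None
```

Call:
drive_tool(
  commands=[
    {"grip": 38, "tx": 0, "ty": 0, "tz": 0, "spin": 0},
    {"grip": 38, "tx": 0, "ty": 0, "tz": 0, "spin": 0},
    {"grip": 38, "tx": 0, "ty": 0, "tz": -0.2, "spin": 0},
    {"grip": 38, "tx": 0, "ty": 0, "tz": -0.6, "spin": 0},
    {"grip": 38, "tx": 0, "ty": 0, "tz": -0.9, "spin": 0},
    {"grip": 38, "tx": 0, "ty": 0, "tz": -0.9, "spin": 0},
    {"grip": 38, "tx": 0, "ty": 0, "tz": -0.9, "spin": 0},
    {"grip": 38, "tx": 0, "ty": 0, "tz": -0.9, "spin": 0},
    {"grip": 38, "tx": 0, "ty": 0, "tz": -0.6, "spin": 0},
    {"grip": 38, "tx": 0, "ty": 0, "tz": -0.3, "spin": 0},
  ],
  squeeze=40,
)

```text
t: 12.85
tool_pos: [0.4588, 0.1578, 0.1819]
tcp_rot: [-176.9, -0.2, 98.7]
wrist_force: [0.6, 0.5, -1.1]
gripper_width: 0.538
```

```bash
python3 go.py .5873 -.141 .19
```

```text
t 12.85 pos [0.4588 0.1578 0.1819] rpy [-176.9   -0.2   98.7] j1 19 j6 100 F [ 0.6  0.5 -1.1] grip 46.0
 units tx,ty,tz [-12.59   3.25  -0.53] spin None
```

Call:
drive_tool(
  commands=[
    {"grip": 38, "tx": -0.5, "ty": 0.1, "tz": -0.1, "spin": 0},
    {"grip": 38, "tx": -0.9, "ty": 0.3, "tz": -0.1, "spin": 0},
    {"grip": 38, "tx": -0.9, "ty": 0.3, "tz": -0.1, "spin": 0},
    {"grip": 38, "tx": -0.9, "ty": 0.3, "tz": -0.1, "spin": 0},
    {"grip": 38, "tx": -0.9, "ty": 0.3, "tz": -0.1, "spin": 0},
    {"grip": 38, "tx": -0.9, "ty": 0.3, "tz": 0, "spin": 0},
    {"grip": 38, "tx": -0.9, "ty": 0.3, "tz": 0, "spin": 0},
    {"grip": 38, "tx": -0.9, "ty": 0.3, "tz": 0, "spin": 0},
    {"grip": 38, "tx": -0.9, "ty": 0.3, "tz": 0, "spin": 0},
    {"grip": 38, "tx": -0.9, "ty": 0.3, "tz": 0, "spin": 0},
    {"grip": 38, "tx": -0.9, "ty": 0.3, "tz": 0, "spin": 0},
    {"grip": 38, "tx": -0.9, "ty": 0, "tz": 0, "spin": 0},
  ],
)

```text
t: 13.85
tool_pos: [0.5794, -0.0929, 0.1891]
tcp_rot: [-176.9, -0.4, 99.3]
wrist_force: [0.6, -0.1, -1.7]
gripper_width: 0.535
```

Call:
drive_tool(
  commands=[
    {"grip": 38, "tx": -0.8, "ty": 0, "tz": 0, "spin": 0},
    {"grip": 38, "tx": -0.4, "ty": 0, "tz": 0, "spin": 0},
    {"grip": 38, "tx": -0.2, "ty": 0, "tz": 0, "spin": 0},
    {"grip": 38, "tx": 0, "ty": 0, "tz": 0, "spin": 0},
  ],
)

```text
t: 14.18
tool_pos: [0.5846, -0.1334, 0.1856]
tcp_rot: [-176.6, -0.5, 99.0]
wrist_force: [0.6, 1.1, -1.6]
gripper_width: 0.533
```

```bash
python3 go.py .5873 -.141 .15
```

```text
t 14.18 pos [ 0.5846 -0.1334  0.1856] rpy [-176.6   -0.5   99. ] j1 -12 j6 69 F [ 0.6  1.1 -1.6] grip 45.6
 units tx,ty,tz [-0.33  0.14  1.42] spin None
```

Call:
drive_tool(
  commands=[
    {"grip": 38, "tx": -0.1, "ty": 0.1, "tz": 0.4, "spin": 0},
    {"grip": 38, "tx": -0.1, "ty": 0.1, "tz": 0.6, "spin": 0},
    {"grip": 38, "tx": 0, "ty": 0.1, "tz": 0.6, "spin": 0},
    {"grip": 38, "tx": 0, "ty": 0, "tz": 0.3, "spin": 0},
    {"grip": 38, "tx": 0, "ty": 0, "tz": 0, "spin": 0},
  ],
)

```text
t: 14.6
tool_pos: [0.5899, -0.1327, 0.1346]
tcp_rot: [-176.7, -0.6, 99.2]
wrist_force: [-0.9, 0.2, -0.5]
gripper_width: 0.539
```

```bash
python3 go.py .590 -.141 .1
```

```text
t 14.60 pos [ 0.5899 -0.1327  0.1346] rpy [-176.7   -0.6   99.2] j1 -12 j6 68 F [-0.9  0.2 -0.5] grip 46.0
 units tx,ty,tz [-0.34  0.03  1.38] spin None
```

Call:
drive_tool(
  commands=[
    {"grip": 38, "tx": -0.15, "ty": 0, "tz": 0, "spin": 0},
    {"grip": 38, "tx": -0.15, "ty": 0, "tz": 0, "spin": 0},
    {"grip": 38, "tx": 0, "ty": 0, "tz": 0, "spin": 0},
    {"grip": 38, "tx": 0, "ty": 0, "tz": 0, "spin": 0},
  ],
)

```text
t: 14.93
tool_pos: [0.591, -0.1385, 0.135]
tcp_rot: [-176.6, -0.6, 99.4]
wrist_force: [-0.3, -0.3, -1.8]
gripper_width: 0.539
```

```bash
python3 go.py .590 -.141 .1
```

```text
t 14.93 pos [ 0.591  -0.1385  0.135 ] rpy [-176.6   -0.6   99.4] j1 -13 j6 68 F [-0.3 -0.3 -1.8] grip 46.0
 units tx,ty,tz [-0.11  0.02  1.4 ] spin None
```

Call:
drive_tool(
  commands=[
    {"grip": 38, "tx": -0.05, "ty": 0, "tz": 0.3, "spin": 0},
    {"grip": 38, "tx": 0, "ty": 0, "tz": 0.3, "spin": 0},
    {"grip": 38, "tx": 0, "ty": 0, "tz": 0.3, "spin": 0},
    {"grip": 38, "tx": 0, "ty": 0, "tz": 0.1, "spin": 0},
    {"grip": 38, "tx": 0, "ty": 0, "tz": 0, "spin": 0},
  ],
)

```text
t: 15.35
tool_pos: [0.5908, -0.1405, 0.1096]
tcp_rot: [-176.9, -0.5, 99.4]
wrist_force: [-1.7, -0.2, -0.5]
gripper_width: 0.535
```

```bash
python3 go.py .590 -.141 .1
```

```text
t 15.35 pos [ 0.5908 -0.1405  0.1096] rpy [-176.9   -0.5   99.4] j1 -13 j6 68 F [-1.7 -0.2 -0.5] grip 45.7
 units tx,ty,tz [-0.02 -0.01  0.38] spin None
```

Call:
drive_tool(
  commands=[
    {"grip": 38, "tx": 0, "ty": 0, "tz": 0.15, "spin": 0},
    {"grip": 38, "tx": 0, "ty": 0, "tz": 0.15, "spin": 0},
    {"grip": 38, "tx": 0, "ty": 0, "tz": 0, "spin": 0},
    {"grip": 38, "tx": 0, "ty": 0, "tz": 0, "spin": 0},
  ],
)

```text
t: 15.68
tool_pos: [0.5898, -0.1404, 0.1004]
tcp_rot: [-176.8, -0.6, 99.4]
wrist_force: [0.0, 0.7, -0.7]
gripper_width: 0.534
```

```bash
python3 go.py .590 -.141 .098
```

```text
t 15.68 pos [ 0.5898 -0.1404  0.1004] rpy [-176.8   -0.6   99.4] j1 -13 j6 68 F [ 0.   0.7 -0.7] grip 45.6
 units tx,ty,tz [-0.03  0.01  0.1 ] spin None
```

Call:
drive_tool(
  commands=[
    {"grip": 64, "tx": 0, "ty": 0, "tz": 0, "spin": 0},
    {"grip": 64, "tx": 0, "ty": 0, "tz": 0, "spin": 0},
    {"grip": 64, "tx": 0, "ty": 0, "tz": -0.3, "spin": 0},
    {"grip": 66, "tx": 0, "ty": 0, "tz": -0.6, "spin": 0},
    {"grip": 66, "tx": 0, "ty": 0, "tz": -0.9, "spin": 0},
    {"grip": 80, "tx": 0, "ty": 0, "tz": -0.9, "spin": 0},
    {"grip": 80, "tx": 0, "ty": 0, "tz": -0.9, "spin": 0},
    {"grip": 80, "tx": 0, "ty": 0, "tz": -0.5, "spin": 0},
    {"grip": 80, "tx": 0, "ty": 0, "tz": -0.1, "spin": 0},
  ],
)

```text
t: 16.43
tool_pos: [0.5962, -0.1404, 0.214]
tcp_rot: [-176.9, -0.5, 99.4]
wrist_force: [0.2, -0.1, -1.0]
gripper_width: 0.939
```

Run:
```python
from look import *
p,P,s=look("j2",[])
w=P[(np.hypot(P[:,0]-.5873,P[:,1]+.141)<.026)&(P[:,2]>.105)&(P[:,2]<.13)]; print("jar top",len(w),np.round(np.median(w,0),4), np.percentile(w[:,2],[5,95]))
from go import go; go(.578,.271,.2,161)
```

```text
jar top 3616 [ 0.5896 -0.1406  0.1113] [0.10965586 0.11261065]
t 16.48 pos [ 0.5965 -0.1404  0.214 ] rpy [-176.9   -0.5   99.4] j1 -13 j6 68 F [ 0.3 -0.9  1.7] grip 80.1
 units tx,ty,tz [16.35  2.    0.59] spin -12.32
```

Run:
```python
from h import *
for n in("top","scene"):
    P=cloud(n,np.load(f"pics/{n}0.npz")["d"]).reshape(-1,3)
    for y0,y1 in((.0,.1),(.15,.25),(.25,.33),(.33,.42)):
        w=P[(P[:,1]>y0)&(P[:,1]<y1)&(P[:,2]>.11)&(P[:,2]<.4)&(P[:,0]>.5)]; print(n,y0,len(w),np.round(np.percentile(w[:,0],[.2,2]),3) if len(w) else 0, np.round(w[:,2].max(),3) if len(w) else 0)
    w=P[(np.hypot(P[:,0]-.53,P[:,1]-.285)<.05)&(P[:,2]>.03)&(P[:,2]<.07)&(P[:,0]<.548)]; print("handle",len(w),np.round(w.mean(0),3), np.round(w[np.argmin(w[:,0])],3))
```

```text
top 0.0 3830 [0.667 0.668] 0.4
top 0.15 2406 [0.612 0.619] 0.4
top 0.25 2508 [0.623 0.666] 0.4
top 0.33 3072 [0.666 0.667] 0.4
handle 50 [0.527 0.28  0.047] [0.503 0.282 0.062]
scene 0.0 6179 [0.666 0.667] 0.4
scene 0.15 2035 [0.611 0.622] 0.4
scene 0.25 2197 [0.663 0.665] 0.397
scene 0.33 2860 [0.664 0.666] 0.391
handle 51 [0.528 0.28  0.045] [0.503 0.286 0.053]
```

Call:
drive_tool(
  commands=[
    {"grip": 84, "tx": 0.5, "ty": 0, "tz": 0, "spin": 0},
    {"grip": 84, "tx": 0.9, "ty": -0.2, "tz": 0, "spin": 0},
    {"grip": 84, "tx": 0.9, "ty": -0.2, "tz": 0, "spin": 0},
    {"grip": 84, "tx": 0.9, "ty": -0.2, "tz": 0, "spin": 0},
    {"grip": 84, "tx": 0.9, "ty": -0.2, "tz": 0, "spin": 0},
    {"grip": 84, "tx": 0.9, "ty": -0.1, "tz": 0, "spin": 0},
    {"grip": 84, "tx": 0.9, "ty": 0, "tz": 0, "spin": 0},
    {"grip": 84, "tx": 0.9, "ty": 0, "tz": 0, "spin": 0},
    {"grip": 84, "tx": 0.9, "ty": 0, "tz": 0, "spin": 0},
    {"grip": 84, "tx": 0.9, "ty": 0, "tz": 0, "spin": 0},
    {"grip": 84, "tx": 0.5, "ty": 0, "tz": 0, "spin": 0},
    {"grip": 84, "tx": 0, "ty": 0, "tz": 0, "spin": 0},
  ],
)

```text
t: 17.48
tool_pos: [0.5228, 0.0967, 0.2047]
tcp_rot: [-175.7, -0.8, 99.4]
wrist_force: [0.1, 0.3, -0.3]
gripper_width: 0.988
```

Call:
drive_tool(
  commands=[
    {"grip": 84, "tx": 0.2, "ty": 0.4, "tz": 0, "spin": -1},
    {"grip": 84, "tx": 0.2, "ty": 0.4, "tz": 0, "spin": -1},
    {"grip": 84, "tx": 0.2, "ty": 0.4, "tz": 0, "spin": -1},
    {"grip": 84, "tx": 0.2, "ty": 0.4, "tz": 0, "spin": -1},
    {"grip": 84, "tx": 0.2, "ty": 0.4, "tz": 0, "spin": -1},
    {"grip": 84, "tx": 0.2, "ty": 0.4, "tz": 0, "spin": -1},
    {"grip": 84, "tx": 0.2, "ty": 0.4, "tz": 0, "spin": -1},
    {"grip": 84, "tx": 0.2, "ty": 0.4, "tz": 0, "spin": -1},
    {"grip": 84, "tx": 0.2, "ty": 0.4, "tz": 0, "spin": -1},
    {"grip": 84, "tx": 0.2, "ty": 0.4, "tz": 0, "spin": -1},
    {"grip": 84, "tx": 0, "ty": 0, "tz": 0, "spin": -1},
    {"grip": 84, "tx": 0, "ty": 0, "tz": 0, "spin": -1},
  ],
)

```text
t: 18.48
tool_pos: [0.5703, 0.19, 0.1868]
tcp_rot: [-177.9, -5.4, 162.1]
wrist_force: [-1.0, -0.6, 0.3]
gripper_width: 0.985
```

Run:
```python
from look import *; from go import go
p,P,s=look("pan",[((.578,.271),.033,.04,True)])
w=P[(np.hypot(P[:,0]-.578,P[:,1]-.271)<.045)&(P[:,2]>.034)&(P[:,2]<.046)]; print("rim",len(w)); print(circ(w[:,:2]))
w=P[(P[:,0]<.66)&(P[:,1]>.14)&(P[:,1]<.35)&(P[:,2]>.07)&(P[:,0]>.59)]; print("obst",len(w), np.round(np.percentile(w,[0,50,100],0),3).tolist() if len(w) else 0)
T=cloud("top",np.load("pics/top0.npz")["d"]).reshape(-1,3); w=T[(T[:,0]<.655)&(T[:,1]>.15)&(T[:,1]<.35)&(T[:,2]>.05)&(T[:,0]>.6)];print(len(w)); print(np.round(w[::max(1,len(w)//14)],3).tolist())
go(.578,.271,.1,170)
```

```text
pan [0.5791 0.2684] 2473 0.0014
rim 1232
[0.57954501 0.26905245 0.03200745]
obst 4566 [[0.59, 0.175, 0.07], [0.602, 0.244, 0.193], [0.66, 0.345, 0.234]]
182
[[0.624, 0.155, 0.194], [0.617, 0.174, 0.181], [0.651, 0.204, 0.059], [0.646, 0.212, 0.066], [0.644, 0.222, 0.064], [0.619, 0.222, 0.136], [0.642, 0.199, 0.055], [0.619, 0.233, 0.128], [0.637, 0.207, 0.063], [0.628, 0.305, 0.093], [0.622, 0.261, 0.109], [0.635, 0.226, 0.059], [0.631, 0.339, 0.073], [0.625, 0.293, 0.092]]
t 18.53 pos [0.5701 0.1901 0.1865] rpy [-177.9   -5.4  162.3] j1 18 j6 35 F [ 0.1 -0.8 -0.6] grip 84.0
 units tx,ty,tz [0.35 3.31 3.39] spin -1.54
```

View pics/pan.png

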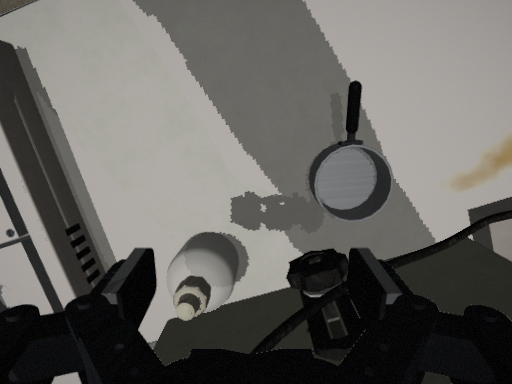

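The pan is at (350,180) with its handle pointing up to (355,90). A cable hangs just behind it, running (270,350) → (512,215), and the white bottle is at (200,275). The tool tilt has grown to 5.8°: each moving row re-adds the arm's sag. I'll check what idle rows do to it.

Call:
drive_tool(
  commands=[
    {"grip": 84, "tx": 0, "ty": 0, "tz": 0, "spin": 0},
    {"grip": 84, "tx": 0, "ty": 0, "tz": 0, "spin": 0},
    {"grip": 84, "tx": 0, "ty": 0, "tz": 0, "spin": 0},
    {"grip": 84, "tx": 0, "ty": 0, "tz": 0, "spin": 0},
    {"grip": 84, "tx": 0, "ty": 0, "tz": 0, "spin": 0},
    {"grip": 84, "tx": 0, "ty": 0, "tz": 0, "spin": 0},
    {"grip": 84, "tx": 0, "ty": 0, "tz": 0, "spin": 0},
    {"grip": 84, "tx": 0, "ty": 0, "tz": 0, "spin": 0},
  ],
)

```text
t: 19.2
tool_pos: [0.5687, 0.1876, 0.1844]
tcp_rot: [-177.7, -5.6, 161.7]
wrist_force: [-0.3, -0.6, 0.1]
gripper_width: 0.98
```

```bash
cat > tilt.py <<'E'
from h import *
s=ctrl.sense(); z=R.from_euler("xyz",s["tcp_rot"],degrees=True).as_matrix()[:,2]; j=s["joint_pos"]
p=s["tool_pos"]; u=p[:2]/np.hypot(*p[:2])
print("t %.2f tilt deg outward %.2f left %.2f"%(s["t"],np.degrees(z[:2]@u),np.degrees(z[1]*u[0]-z[0]*u[1])),"pos",np.round(p,4),"yaw %.1f"%s["tcp_rot"][2],"j",np.round(j,2),"sum",round(j[1]-j[2]+j[3],2),"tau",np.round(s["joint_efforts"],1))
E
python3 tilt.py
```

```text
t 19.20 tilt deg outward -5.85 left 1.45 pos [0.5687 0.1876 0.1844] yaw 161.7 j [17.61 31.6  16.28 80.56  1.38 35.76] sum 95.88 tau [ -0.  -50.6  24.3   0.8   0.1  -0. ]
```

Call:
drive_tool(
  commands=[
    {"grip": 84, "tx": -0.3, "ty": -1, "tz": -0.3, "spin": 0},
    {"grip": 84, "tx": -0.3, "ty": -1, "tz": -0.3, "spin": 0},
    {"grip": 84, "tx": -0.3, "ty": -1, "tz": -0.3, "spin": 0},
    {"grip": 84, "tx": -0.3, "ty": -1, "tz": -0.3, "spin": 0},
    {"grip": 84, "tx": -0.3, "ty": -1, "tz": -0.3, "spin": 0},
    {"grip": 84, "tx": -0.3, "ty": -1, "tz": -0.3, "spin": 0},
    {"grip": 84, "tx": -0.3, "ty": -1, "tz": -0.3, "spin": 0},
    {"grip": 84, "tx": -0.3, "ty": -1, "tz": -0.3, "spin": 0},
    {"grip": 84, "tx": -0.3, "ty": -1, "tz": -0.3, "spin": 0},
    {"grip": 84, "tx": -0.3, "ty": -1, "tz": -0.3, "spin": 0},
  ],
)

```text
t: 20.03
tool_pos: [0.57, -0.077, 0.2634]
tcp_rot: [-177.7, -5.7, 162.3]
wrist_force: [0.4, 0.1, -1.2]
gripper_width: 0.982
```

```bash
python3 tilt.py
```

```text
t 20.03 tilt deg outward -5.96 left -1.27 pos [ 0.57   -0.077   0.2634] yaw 162.3 j [-7.11 27.16 20.79 89.61 -1.21 10.54] sum 95.98 tau [  2.  -48.7  24.    0.6  -0.    0.4]
```

Call:
drive_tool(
  commands=[
    {"grip": 84, "tx": -1, "ty": -1, "tz": 0, "spin": 0},
    {"grip": 84, "tx": -1, "ty": -1, "tz": 0, "spin": 0},
    {"grip": 84, "tx": -1, "ty": -1, "tz": 0, "spin": 0},
    {"grip": 84, "tx": -1, "ty": -0.5, "tz": 0, "spin": 0},
  ],
)

```text
t: 20.37
tool_pos: [0.6382, -0.1977, 0.2641]
tcp_rot: [-177.7, -5.2, 162.2]
wrist_force: [1.6, -0.2, 0.3]
gripper_width: 0.984
```

```bash
python3 tilt.py
```

```text
t 20.37 tilt deg outward -5.19 left -2.21 pos [ 0.6382 -0.1977  0.2641] yaw 162.2 j [-16.31  39.26  41.39  97.36  -2.13   1.5 ] sum 95.24 tau [  0.1 -60.   21.3   0.2  -0.2   0.1]
```

Call:
drive_tool(
  commands=[
    {"grip": 84, "tx": -1, "ty": 0, "tz": 0, "spin": 0},
    {"grip": 84, "tx": -1, "ty": 0, "tz": 0, "spin": 0},
    {"grip": 84, "tx": -1, "ty": 0, "tz": 0, "spin": 0},
  ],
)

```text
t: 20.62
tool_pos: [0.7053, -0.2264, 0.2596]
tcp_rot: [-177.7, -5.0, 161.7]
wrist_force: [2.1, 0.2, 1.0]
gripper_width: 0.982
```

```bash
python3 tilt.py
```

```text
t 20.62 tilt deg outward -4.98 left -2.29 pos [ 0.7053 -0.2264  0.2596] yaw 161.7 j [-16.95  53.82  68.79 110.    -2.22   1.33] sum 95.02 tau [ -0.3 -69.3  18.4  -0.2  -0.1  -0. ]
```

Call:
drive_tool(
  commands=[
    {"grip": 84, "tx": -0.4, "ty": 0, "tz": 0, "spin": 0},
    {"grip": 84, "tx": -0.4, "ty": 0, "tz": 0, "spin": 0},
  ],
)

```text
t: 20.78
tool_pos: [0.714, -0.2308, 0.243]
tcp_rot: [-177.6, -5.6, 161.6]
wrist_force: [0.4, -0.1, -1.9]
gripper_width: 0.985
```

```bash
python3 tilt.py
```

```text
t 20.78 tilt deg outward -5.61 left -2.31 pos [ 0.714  -0.2308  0.243 ] yaw 161.6 j [-17.08  56.98  72.79 111.47  -2.23   1.29] sum 95.66 tau [ -0.  -73.   27.3   1.3  -0.1   0. ]
```

Call:
drive_tool(
  commands=[
    {"grip": 84, "tx": -0.4, "ty": 0, "tz": -0.8, "spin": 0},
    {"grip": 84, "tx": -0.4, "ty": 0, "tz": -0.8, "spin": 0},
  ],
)

```text
t: 20.95
tool_pos: [0.7122, -0.2296, 0.2611]
tcp_rot: [-177.7, -4.5, 161.6]
wrist_force: [-0.0, 0.0, 1.1]
gripper_width: 0.982
```

```bash
python3 tilt.py
```

```text
t 20.95 tilt deg outward -4.56 left -2.30 pos [ 0.7122 -0.2296  0.2611] yaw 161.6 j [-17.02  55.73  73.04 111.91  -2.24   1.32] sum 94.6 tau [ -0.2 -61.6  22.6   0.5  -0.1  -0. ]
```

Call:
drive_tool(
  commands=[
    {"grip": 70, "tx": 0.6, "ty": -0.5, "tz": 0, "spin": 0},
    {"grip": 70, "tx": 0.5, "ty": -1, "tz": 0, "spin": 0},
    {"grip": 70, "tx": 0.3, "ty": -1, "tz": 0.5, "spin": 0},
    {"grip": 70, "tx": 0.3, "ty": -1, "tz": 0.7, "spin": 0},
    {"grip": 70, "tx": 0.3, "ty": -1, "tz": 0.7, "spin": 0},
    {"grip": 70, "tx": 0.3, "ty": -1, "tz": 0.7, "spin": 0},
    {"grip": 70, "tx": 0.3, "ty": -1, "tz": 0.7, "spin": 0},
    {"grip": 70, "tx": 0, "ty": -0.5, "tz": 0.3, "spin": 0},
    {"grip": 70, "tx": 0, "ty": 0, "tz": 0, "spin": 0},
  ],
)

```text
t: 21.7
tool_pos: [0.6005, -0.3824, 0.2234]
tcp_rot: [-177.1, 0.2, 162.2]
wrist_force: [-0.4, -0.1, 0.3]
gripper_width: 0.822
```

```bash
python3 tilt.py; python3 look.py vial .587 -.387 .013 .054;  python3 go.py .587 -.387 .041
```

```text
t 21.70 tilt deg outward 0.89 left -2.76 pos [ 0.6005 -0.3824  0.2234] yaw 162.2 j [-31.39  39.68  36.39  85.88  -2.78 -13.62] sum 89.16 tau [ -0.2 -58.3  25.9  -0.3  -0.2  -0.1]
vial [ 0.5876 -0.3893] 719 0.0007
t 21.75 pos [ 0.6015 -0.3816  0.2249] rpy [-177.1    0.3  162.3] j1 -31 j6 -14 F [-0.3  0.1  1.1] grip 70.1
 units tx,ty,tz [ 0.52 -0.01  7.36] spin None
```

View pics/vial.png

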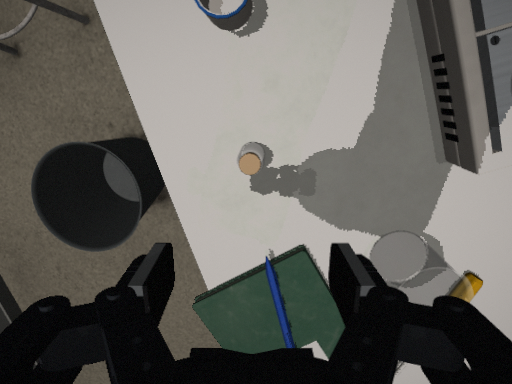

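The vial cork is at (250,157). Backing off the reach limit restored the tilt to under 3°. Descending on the vial.

Call:
drive_tool(
  commands=[
    {"grip": 60, "tx": 0.2, "ty": 0, "tz": 0.8, "spin": 0},
    {"grip": 60, "tx": 0.2, "ty": 0, "tz": 1, "spin": 0},
    {"grip": 60, "tx": 0, "ty": 0, "tz": 1, "spin": 0},
    {"grip": 60, "tx": 0, "ty": 0, "tz": 1, "spin": 0},
    {"grip": 60, "tx": 0, "ty": 0, "tz": 0.8, "spin": 0},
    {"grip": 60, "tx": 0, "ty": 0, "tz": 0.4, "spin": 0},
    {"grip": 60, "tx": 0, "ty": 0, "tz": 0, "spin": 0},
  ],
)

```text
t: 22.33
tool_pos: [0.6109, -0.3802, 0.1197]
tcp_rot: [-176.9, 2.7, 163.0]
wrist_force: [-0.7, -0.8, -0.1]
gripper_width: 0.701
```

```bash
python3 tilt.py;  python3 go.py .5875 -.389 .044
```

```text
t 22.33 tilt deg outward 3.38 left -2.34 pos [ 0.6109 -0.3802  0.1197] yaw 163.0 j [-30.96  40.78  22.89  68.77  -2.39 -13.99] sum 86.66 tau [ -0.3 -59.2  25.9  -0.9  -0.2  -0. ]
t 22.33 pos [ 0.6109 -0.3802  0.1197] rpy [-176.9    2.7  163. ] j1 -31 j6 -14 F [-0.7 -0.8 -0.1] grip 59.9
 units tx,ty,tz [ 0.93 -0.44  3.02] spin None
```

Call:
drive_tool(
  commands=[
    {"grip": 60, "tx": 0.3, "ty": -0.2, "tz": 0.4, "spin": 0},
    {"grip": 60, "tx": 0.3, "ty": -0.2, "tz": 0.5, "spin": 0},
    {"grip": 60, "tx": 0.2, "ty": 0, "tz": 0.5, "spin": 0},
    {"grip": 60, "tx": 0, "ty": 0, "tz": 0.5, "spin": 0},
    {"grip": 60, "tx": 0, "ty": 0, "tz": 0.2, "spin": 0},
    {"grip": 60, "tx": 0, "ty": 0, "tz": 0, "spin": 0},
  ],
)

```text
t: 22.83
tool_pos: [0.6032, -0.3857, 0.079]
tcp_rot: [-176.7, 4.0, 163.6]
wrist_force: [-0.8, -0.6, 0.1]
gripper_width: 0.7
```

```bash
python3 tilt.py;  python3 go.py .5875 -.389 .044
```

```text
t 22.83 tilt deg outward 4.72 left -2.10 pos [ 0.6032 -0.3857  0.079 ] yaw 163.6 j [-31.74  41.05  16.98  61.24  -2.17 -15.32] sum 85.31 tau [ -0.1 -57.7  24.5  -0.8  -0.1  -0. ]
t 22.83 pos [ 0.6032 -0.3857  0.079 ] rpy [-176.7    4.   163.6] j1 -32 j6 -15 F [-0.8 -0.6  0.1] grip 59.8
 units tx,ty,tz [ 0.66 -0.22  1.37] spin None
```

Call:
drive_tool(
  commands=[
    {"grip": 60, "tx": 0.3, "ty": -0.1, "tz": 0.3, "spin": 0},
    {"grip": 60, "tx": 0.3, "ty": -0.1, "tz": 0.4, "spin": 0},
    {"grip": 60, "tx": 0.1, "ty": 0, "tz": 0.4, "spin": 0},
    {"grip": 60, "tx": 0, "ty": 0, "tz": 0.3, "spin": 0},
    {"grip": 60, "tx": 0, "ty": 0, "tz": 0.1, "spin": 0},
    {"grip": 60, "tx": 0, "ty": 0, "tz": 0, "spin": 0},
  ],
)

```text
t: 23.33
tool_pos: [0.5943, -0.3894, 0.0458]
tcp_rot: [-176.5, 4.7, 163.8]
wrist_force: [0.4, 0.2, 0.2]
gripper_width: 0.702
```

```bash
python3 tilt.py;  python3 go.py .5875 -.389 .044
```

```text
t 23.33 tilt deg outward 5.48 left -1.96 pos [ 0.5943 -0.3894  0.0458] yaw 163.8 j [-32.43  41.64  12.65  55.56  -2.03 -16.2 ] sum 84.54 tau [ -0.1 -57.1  23.6  -0.8  -0.1  -0. ]
t 23.33 pos [ 0.5943 -0.3894  0.0458] rpy [-176.5    4.7  163.8] j1 -32 j6 -16 F [0.4 0.2 0.2] grip 59.9
 units tx,ty,tz [ 0.27 -0.06  0.05] spin None
```

Centre along tool x, then close.

Call:
drive_tool(
  commands=[
    {"grip": 60, "tx": 0.15, "ty": 0, "tz": 0, "spin": 0},
    {"grip": 60, "tx": 0.15, "ty": 0, "tz": 0, "spin": 0},
    {"grip": 60, "tx": 0, "ty": 0, "tz": 0, "spin": 0},
    {"grip": 60, "tx": 0, "ty": 0, "tz": 0, "spin": 0},
  ],
)

```text
t: 23.67
tool_pos: [0.5881, -0.3872, 0.0462]
tcp_rot: [-176.5, 4.8, 163.9]
wrist_force: [-0.9, -0.5, 1.3]
gripper_width: 0.704
```

```bash
python3 tilt.py;  python3 go.py .5875 -.389 .044
```

```text
t 23.67 tilt deg outward 5.60 left -1.93 pos [ 0.5881 -0.3872  0.0462] yaw 163.9 j [-32.56  40.86  11.21  54.77  -2.01 -16.38] sum 84.42 tau [ -0.  -56.   23.3  -0.7  -0.1  -0. ]
t 23.67 pos [ 0.5881 -0.3872  0.0462] rpy [-176.5    4.8  163.9] j1 -33 j6 -16 F [-0.9 -0.5  1.3] grip 60.1
 units tx,ty,tz [ 0.01 -0.07  0.09] spin None
```

Call:
drive_tool(
  commands=[
    {"grip": 20, "tx": 0, "ty": 0, "tz": 0, "spin": 0},
    {"grip": 20, "tx": 0, "ty": 0, "tz": 0, "spin": 0},
    {"grip": 20, "tx": 0, "ty": 0, "tz": 0, "spin": 0},
    {"grip": 20, "tx": 0, "ty": 0, "tz": 0, "spin": 0},
    {"grip": 18, "tx": 0, "ty": 0, "tz": 0, "spin": 0},
    {"grip": 18, "tx": 0, "ty": 0, "tz": 0, "spin": 0},
    {"grip": 18, "tx": 0, "ty": 0, "tz": 0, "spin": 0},
    {"grip": 18, "tx": 0, "ty": 0, "tz": -0.3, "spin": 0},
    {"grip": 18, "tx": 0, "ty": 0, "tz": -0.8, "spin": 0},
    {"grip": 18, "tx": 0, "ty": 0, "tz": -1, "spin": 0},
    {"grip": 18, "tx": 0, "ty": 0, "tz": -1, "spin": 0},
    {"grip": 18, "tx": 0, "ty": 0, "tz": -1, "spin": 0},
  ],
  squeeze=30,
)

```text
t: 24.67
tool_pos: [0.5771, -0.3761, 0.1443]
tcp_rot: [-176.8, 3.9, 163.8]
wrist_force: [-0.2, -0.3, 0.7]
gripper_width: 0.277
```

```bash
python3 tilt.py;  python3 go.py .5869 -.045 .2
```

```text
t 24.67 tilt deg outward 4.64 left -1.96 pos [ 0.5771 -0.3761  0.1443] yaw 163.8 j [-32.26  35.23  16.54  66.69  -2.03 -16.06] sum 85.38 tau [ -0.1 -53.5  24.3  -1.4  -0.1  -0. ]
t 24.67 pos [ 0.5771 -0.3761  0.1443] rpy [-176.8    3.9  163.8] j1 -32 j6 -16 F [-0.2 -0.3  0.7] grip 23.7
 units tx,ty,tz [ 3.15 12.67 -3.16] spin None
```

Call:
drive_tool(
  commands=[
    {"grip": 18, "tx": 0.1, "ty": 0.6, "tz": -0.6, "spin": 0},
    {"grip": 18, "tx": 0.3, "ty": 1, "tz": -0.6, "spin": 0},
    {"grip": 18, "tx": 0.3, "ty": 1, "tz": -0.6, "spin": 0},
    {"grip": 18, "tx": 0.3, "ty": 1, "tz": -0.5, "spin": 0},
    {"grip": 18, "tx": 0.3, "ty": 1, "tz": -0.4, "spin": 0},
    {"grip": 18, "tx": 0.3, "ty": 1, "tz": -0.2, "spin": 0},
    {"grip": 18, "tx": 0.2, "ty": 1, "tz": 0, "spin": 0},
    {"grip": 18, "tx": 0.2, "ty": 1, "tz": 0, "spin": 0},
    {"grip": 18, "tx": 0.2, "ty": 1, "tz": 0, "spin": 0},
    {"grip": 18, "tx": 0.2, "ty": 1, "tz": 0, "spin": 0},
    {"grip": 18, "tx": 0.2, "ty": 0.9, "tz": 0, "spin": 0},
    {"grip": 18, "tx": 0.1, "ty": 0.5, "tz": 0, "spin": 0},
  ],
)

```text
t: 25.67
tool_pos: [0.5874, -0.0705, 0.2116]
tcp_rot: [-176.9, 5.0, 163.6]
wrist_force: [-1.1, -0.0, -0.7]
gripper_width: 0.281
```

```bash
python3 tilt.py;  python3 go.py .5869 -.045 .16
```

```text
t 25.67 tilt deg outward 4.37 left -3.90 pos [ 0.5874 -0.0705  0.2116] yaw 163.6 j [-4.92 22.12  5.4  69.02 -4.05 11.41] sum 85.75 tau [ -0.7 -44.8  25.7  -0.6  -0.2  -0.1]
t 25.67 pos [ 0.5874 -0.0705  0.2116] rpy [-176.9    5.   163.6] j1 -5 j6 11 F [-1.1 -0.  -0.7] grip 24.0
 units tx,ty,tz [0.48 1.08 1.97] spin None
```

Call:
drive_tool(
  commands=[
    {"grip": 18, "tx": 0.2, "ty": 0.5, "tz": 0.3, "spin": 0},
    {"grip": 18, "tx": 0.1, "ty": 0.4, "tz": 0.7, "spin": 0},
    {"grip": 18, "tx": 0.1, "ty": 0, "tz": 0.8, "spin": 0},
    {"grip": 18, "tx": 0, "ty": 0, "tz": 0.5, "spin": 0},
    {"grip": 18, "tx": 0, "ty": 0, "tz": 0.2, "spin": 0},
    {"grip": 18, "tx": 0, "ty": 0, "tz": 0, "spin": 0},
  ],
)

```text
t: 26.17
tool_pos: [0.5869, -0.038, 0.1476]
tcp_rot: [-177.1, 5.1, 164.4]
wrist_force: [-1.0, -0.7, 0.5]
gripper_width: 0.282
```

```bash
python3 tilt.py;  python3 - <<'E'
from look import *; from go import go
p,P,s=look("vb",[]); go(.5869,-.043,.1)
E
```

```text
t 26.17 tilt deg outward 4.37 left -3.87 pos [ 0.5869 -0.038   0.1476] yaw 164.4 j [-1.78 24.28 -1.27 60.2  -4.02 13.82] sum 85.75 tau [  0.1 -45.   24.4  -0.8  -0.2  -0. ]
t 26.22 pos [ 0.5871 -0.0381  0.1481] rpy [-177.1    5.1  164.4] j1 -2 j6 14 F [-0.3 -0.1 -0.1] grip 23.9
 units tx,ty,tz [ 0.13 -0.1   1.93] spin None
```

View pics/vb.png

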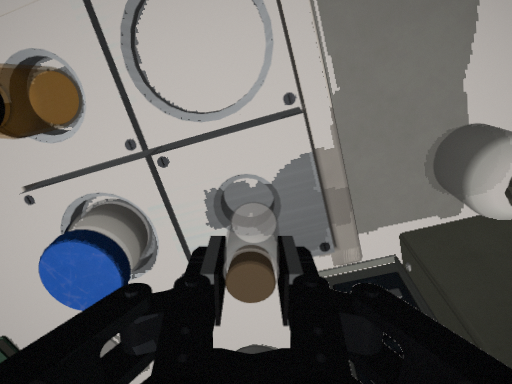

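The vial is held upright, its base at about (252,218), above its bore (mouth u 218–280, centre about (249,197)). The dropper and jar are seated.

Run:
```python
from h import *
z=np.load("pics/vb.npz"); s=dict(tool_pos=z["pos"],tcp_rot=z["rot"])
print("base at z=.103",onplane("wrist",[(252,220)],.103,s),"bore px",project("wrist",[[.5869,-.045,.072]],s))
P=cloud("wrist",z["d"],s)
print(np.round(P[[210,220,228,262,278],[252]*5],4))
```

```text
base at z=.103 [[ 0.58265978 -0.03893206]] bore px [[246.84046314 205.93505155]]
[[ 0.5724 -0.0355  0.1139]
 [ 0.5731 -0.0352  0.1237]
 [ 0.5725 -0.0346  0.1329]
 [ 0.5763 -0.0346  0.1535]
 [ 0.5829 -0.0365  0.1541]]
```

Call:
drive_tool(
  commands=[
    {"grip": 18, "tx": 0, "ty": -0.12, "tz": 0.3, "spin": 0},
    {"grip": 18, "tx": 0, "ty": -0.12, "tz": 0.4, "spin": 0},
    {"grip": 18, "tx": 0, "ty": 0, "tz": 0.2, "spin": 0},
    {"grip": 18, "tx": 0, "ty": 0, "tz": 0, "spin": 0},
    {"grip": 18, "tx": 0, "ty": 0, "tz": 0, "spin": 0},
  ],
)

```text
t: 26.63
tool_pos: [0.5887, -0.0468, 0.1272]
tcp_rot: [-177.2, 5.4, 164.3]
wrist_force: [0.0, -0.5, -0.5]
gripper_width: 0.274
```

```bash
python3 tilt.py;  python3 go.py .588 -.047 .099
```

```text
t 26.63 tilt deg outward 4.75 left -3.79 pos [ 0.5887 -0.0468  0.1272] yaw 164.3 j [-2.66 25.31 -2.99 57.06 -3.95 13.03] sum 85.36 tau [  0.  -45.   23.5  -0.6  -0.2  -0. ]
t 26.63 pos [ 0.5887 -0.0468  0.1272] rpy [-177.2    5.4  164.3] j1 -3 j6 13 F [ 0.  -0.5 -0.5] grip 23.4
 units tx,ty,tz [0.13 0.04 1.12] spin None
```

Call:
drive_tool(
  commands=[
    {"grip": 18, "tx": 0.05, "ty": 0.02, "tz": 0.2, "spin": 0},
    {"grip": 18, "tx": 0.05, "ty": 0.02, "tz": 0.3, "spin": 0},
    {"grip": 18, "tx": 0, "ty": 0, "tz": 0.3, "spin": 0},
    {"grip": 18, "tx": 0, "ty": 0, "tz": 0.2, "spin": 0},
    {"grip": 18, "tx": 0, "ty": 0, "tz": 0.1, "spin": 0},
    {"grip": 18, "tx": 0, "ty": 0, "tz": 0, "spin": 0},
  ],
)

```text
t: 27.13
tool_pos: [0.5905, -0.048, 0.0993]
tcp_rot: [-177.2, 5.7, 164.2]
wrist_force: [-1.9, -0.2, 5.5]
gripper_width: 0.279
```

```bash
python3 tilt.py;  python3 go.py .588 -.047 .099
```

```text
t 27.13 tilt deg outward 5.04 left -3.81 pos [ 0.5905 -0.048   0.0993] yaw 164.2 j [-2.76 26.89 -5.1  53.08 -3.98 13.  ] sum 85.07 tau [ -0.2 -43.   22.2  -1.3  -0.3  -0. ]
t 27.13 pos [ 0.5905 -0.048   0.0993] rpy [-177.2    5.7  164.2] j1 -3 j6 13 F [-1.9 -0.2  5.5] grip 23.8
 units tx,ty,tz [0.11 0.01 0.  ] spin None
```

Call:
drive_tool(
  commands=[
    {"grip": 44, "tx": 0, "ty": 0, "tz": 0, "spin": 0},
    {"grip": 44, "tx": 0, "ty": 0, "tz": 0, "spin": 0},
    {"grip": 44, "tx": 0, "ty": 0, "tz": 0, "spin": 0},
    {"grip": 44, "tx": 0, "ty": 0, "tz": -0.3, "spin": 0},
    {"grip": 44, "tx": 0, "ty": 0, "tz": -0.8, "spin": 0},
    {"grip": 50, "tx": 0, "ty": 0, "tz": -1, "spin": 0},
    {"grip": 60, "tx": 0, "ty": 0, "tz": -1, "spin": 0},
    {"grip": 84, "tx": 0, "ty": 0, "tz": -0.8, "spin": 0},
    {"grip": 84, "tx": 0, "ty": 0, "tz": -0.3, "spin": 0},
    {"grip": 84, "tx": 0, "ty": 0, "tz": 0, "spin": 0},
  ],
)

```text
t: 27.97
tool_pos: [0.5801, -0.0397, 0.2072]
tcp_rot: [-177.2, 5.4, 164.2]
wrist_force: [0.7, -0.3, -0.2]
gripper_width: 0.984
```

```bash
python3 tilt.py
python3 - <<'E'
from look import *
p,P,s=look("v2",[])
w=P[(np.hypot(P[:,0]-.5869,P[:,1]+.045)<.02)&(P[:,2]>.085)&(P[:,2]<.13)]; print("vial top",len(w),np.round(np.median(w,0),4), np.percentile(w[:,2],[5,95]))
from go import go; go(.56,.2,.19,170)
E
```

```text
t 27.97 tilt deg outward 4.70 left -3.88 pos [ 0.5801 -0.0397  0.2072] yaw 164.2 j [-1.96 20.88  2.88 67.41 -4.04 13.78] sum 85.42 tau [  0.  -43.2  25.3  -0.2  -0.2   0. ]
vial top 1066 [ 0.5847 -0.0468  0.1048] [0.08803495 0.10661985]
t 28.02 pos [ 0.58   -0.0397  0.2065] rpy [-177.2    5.4  164.2] j1 -2 j6 14 F [ 0.4 -0.2 -0.3] grip 83.9
 units tx,ty,tz [ 3.42  9.02 -0.11] spin -1.16
```

The vial is seated (top at .106). Measuring the pan handle direction from the earlier cloud, and moving to above the pan.

Run:
```python
from h import *
z=np.load("pics/pan.npz"); s=dict(tool_pos=z["pos"],tcp_rot=z["rot"])
P=cloud("wrist",z["d"],s); I=z["p"].astype(int).sum(2)
w=P[75:142,335:372][I[75:142,335:372]<110]; w=w[(w[:,2]>.02)&(w[:,2]<.08)]; m=np.median(w,0); c=np.array([.5793,.2688])
d=np.linalg.svd(w[:,:2]-w[:,:2].mean(0))[2][0]; print(len(w),m,np.degrees(np.arctan2(*(m[:2]-c)[::-1])),np.degrees(np.arctan2(d[1],d[0])), w[np.argmin(w[:,0])])
```

```text
663 [0.52269253 0.28115984 0.0495427 ] 167.68317142131588 -11.637907619909258 [0.50276662 0.2845125  0.05464221]
```

Call:
drive_tool(
  commands=[
    {"grip": 84, "tx": 0.1, "ty": 0.6, "tz": 0, "spin": 0},
    {"grip": 84, "tx": 0.3, "ty": 1, "tz": 0, "spin": 0},
    {"grip": 84, "tx": 0.3, "ty": 1, "tz": 0, "spin": 0},
    {"grip": 84, "tx": 0.4, "ty": 1, "tz": 0, "spin": 0},
    {"grip": 84, "tx": 0.4, "ty": 1, "tz": 0, "spin": 0},
    {"grip": 84, "tx": 0.4, "ty": 1, "tz": 0, "spin": 0},
    {"grip": 84, "tx": 0.4, "ty": 1, "tz": 0, "spin": 0},
    {"grip": 84, "tx": 0.4, "ty": 1, "tz": 0, "spin": 0},
    {"grip": 84, "tx": 0.3, "ty": 1, "tz": 0, "spin": 0},
    {"grip": 84, "tx": 0.2, "ty": 1, "tz": 0, "spin": 0},
    {"grip": 84, "tx": 0.1, "ty": 0.7, "tz": 0, "spin": 0},
    {"grip": 84, "tx": 0, "ty": 0.3, "tz": 0, "spin": 0},
  ],
)

```text
t: 29.02
tool_pos: [0.5666, 0.2426, 0.1629]
tcp_rot: [-176.2, 4.0, 163.8]
wrist_force: [0.4, -0.2, 0.1]
gripper_width: 0.982
```

```bash
python3 tilt.py
python3 - <<'E'
from look import *; from go import go
p,P,s=look("pan2",[((.579,.269),.033,.04,True)])
w=P[(np.hypot(P[:,0]-.579,P[:,1]-.269)<.045)&(P[:,2]>.034)&(P[:,2]<.046)]; print("rim",len(w),circ(w[:,:2]))
w=P[(P[:,0]<.66)&(P[:,1]>.2)&(P[:,1]<.33)&(P[:,2]>.06)&(P[:,0]>.6)&(P[:,2]<.17)]; print(len(w)); print(np.round(w[np.argsort(w[:,0])][:400:40],3).tolist())
go(.575,.269,.03,168)
E
```

```text
t 29.02 tilt deg outward 0.69 left -5.50 pos [0.5666 0.2426 0.1629] yaw 163.8 j [25.71 29.39  9.43 69.59 -5.54 42.02] sum 89.55 tau [  0.  -50.   24.4  -0.1  -0.3   0. ]
pan2 [0.5787 0.2696] 2969 0.0015
rim 1454 [0.57969006 0.26970749 0.03161473]
2588
[[0.611, 0.207, 0.149], [0.613, 0.215, 0.142], [0.613, 0.216, 0.139], [0.614, 0.217, 0.139], [0.614, 0.212, 0.143], [0.615, 0.22, 0.139], [0.615, 0.224, 0.135], [0.616, 0.222, 0.136], [0.616, 0.22, 0.139], [0.616, 0.227, 0.132]]
t 29.07 pos [0.5667 0.2431 0.1624] rpy [-176.2    4.   163.8] j1 26 j6 42 F [ 0.9  0.5 -0.4] grip 84.1
 units tx,ty,tz [0.34 1.44 5.2 ] spin -0.8400000000000001
```

Call:
drive_tool(
  commands=[
    {"grip": 85, "tx": 0.1, "ty": 0.4, "tz": 0.5, "spin": -0.4},
    {"grip": 85, "tx": 0.1, "ty": 0.5, "tz": 0.7, "spin": -0.4},
    {"grip": 85, "tx": 0.1, "ty": 0.4, "tz": 0.8, "spin": 0},
    {"grip": 85, "tx": 0, "ty": 0, "tz": 0.5, "spin": 0},
    {"grip": 85, "tx": 0, "ty": 0, "tz": 0.1, "spin": 0},
    {"grip": 85, "tx": 0, "ty": 0, "tz": 0, "spin": 0},
  ],
)

```text
t: 29.57
tool_pos: [0.5697, 0.2675, 0.0851]
tcp_rot: [-175.6, 3.4, 168.2]
wrist_force: [0.8, 0.3, -0.3]
gripper_width: 0.999
```

```bash
python3 tilt.py; python3 go.py .575 .269 .032 168
```

```text
t 29.57 tilt deg outward 0.07 left -5.59 pos [0.5697 0.2675 0.0851] yaw 168.2 j [27.65 34.83  6.45 61.79 -5.6  39.57] sum 90.17 tau [  0.3 -51.2  22.9  -0.1  -0.3   0. ]
t 29.57 pos [0.5697 0.2675 0.0851] rpy [-175.6    3.4  168.2] j1 28 j6 40 F [ 0.8  0.3 -0.3] grip 85.3
 units tx,ty,tz [-0.07  0.27  2.12] spin 0.04
```

Call:
drive_tool(
  commands=[
    {"grip": 85, "tx": 0, "ty": 0.15, "tz": 0.3, "spin": 0},
    {"grip": 85, "tx": 0, "ty": 0.1, "tz": 0.4, "spin": 0},
    {"grip": 85, "tx": 0, "ty": 0, "tz": 0.3, "spin": 0},
    {"grip": 85, "tx": 0, "ty": 0, "tz": 0, "spin": 0},
  ],
)

```text
t: 29.9
tool_pos: [0.5732, 0.2697, 0.0582]
tcp_rot: [-175.6, 3.5, 168.1]
wrist_force: [-0.1, -0.1, -0.7]
gripper_width: 0.997
```

```bash
python3 tilt.py; python3 go.py .575 .269 .032 168
```

```text
t 29.90 tilt deg outward 0.11 left -5.60 pos [0.5732 0.2697 0.0582] yaw 168.1 j [27.69 36.73  5.46 58.86 -5.61 39.73] sum 90.13 tau [  0.1 -53.4  23.2  -0.3  -0.3  -0. ]
t 29.90 pos [0.5732 0.2697 0.0582] rpy [-175.6    3.5  168.1] j1 28 j6 40 F [-0.1 -0.1 -0.7] grip 85.2
 units tx,ty,tz [-0.01  0.07  1.05] spin 0.02
```

Call:
drive_tool(
  commands=[
    {"grip": 85, "tx": 0, "ty": 0, "tz": 0.3, "spin": 0},
    {"grip": 85, "tx": 0, "ty": 0, "tz": 0.3, "spin": 0},
    {"grip": 85, "tx": 0, "ty": 0, "tz": 0.3, "spin": 0},
    {"grip": 85, "tx": 0, "ty": 0, "tz": 0.1, "spin": 0},
    {"grip": 85, "tx": 0, "ty": 0, "tz": 0, "spin": 0},
  ],
)

```text
t: 30.32
tool_pos: [0.5753, 0.2672, 0.0317]
tcp_rot: [-175.7, 3.6, 168.1]
wrist_force: [0.8, 0.5, -0.1]
gripper_width: 0.993
```

```bash
python3 tilt.py; python3 go.py .575 .269 .032 168
```

```text
t 30.32 tilt deg outward 0.26 left -5.60 pos [0.5753 0.2672 0.0317] yaw 168.1 j [27.41 38.34  3.96 55.6  -5.62 39.46] sum 89.98 tau [ -0.  -52.7  21.6  -0.1  -0.3  -0. ]
t 30.32 pos [0.5753 0.2672 0.0317] rpy [-175.7    3.6  168.1] j1 27 j6 39 F [ 0.8  0.5 -0.1] grip 84.8
 units tx,ty,tz [ 0.02  0.07 -0.02] spin 0.02
```

Call:
drive_tool(
  commands=[
    {"grip": 58, "tx": 0, "ty": 0, "tz": 0, "spin": 0},
    {"grip": 58, "tx": 0, "ty": 0, "tz": 0, "spin": 0},
    {"grip": 56, "tx": 0, "ty": 0, "tz": 0, "spin": 0},
    {"grip": 56, "tx": 0, "ty": 0, "tz": 0, "spin": 0},
    {"grip": 56, "tx": 0, "ty": 0, "tz": 0, "spin": 0},
    {"grip": 56, "tx": 0, "ty": 0, "tz": 0, "spin": 0},
    {"grip": 56, "tx": 0, "ty": 0, "tz": -0.2, "spin": 0},
    {"grip": 56, "tx": 0, "ty": 0, "tz": -0.3, "spin": 0},
  ],
  squeeze=60,
)

```text
t: 30.98
tool_pos: [0.5732, 0.2682, 0.0438]
tcp_rot: [-175.6, 3.4, 168.1]
wrist_force: [-0.0, 0.3, -2.3]
gripper_width: 0.763
```

```bash
python3 tilt.py; python3 go.py .491 -.045 .19 180
```

```text
t 30.98 tilt deg outward 0.06 left -5.56 pos [0.5732 0.2682 0.0438] yaw 168.1 j [27.55 37.57  4.6  57.21 -5.56 39.58] sum 90.18 tau [ -0.1 -53.5  22.5  -0.3  -0.4  -0. ]
t 30.98 pos [0.5732 0.2682 0.0438] rpy [-175.6    3.4  168.1] j1 28 j6 40 F [-0.   0.3 -2.3] grip 65.2
 units tx,ty,tz [  0.29 -13.35  -4.86] spin -2.38
```

Call:
drive_tool(
  commands=[
    {"grip": 56, "tx": 0.4, "ty": 0, "tz": -0.5, "spin": 0},
    {"grip": 56, "tx": 0.8, "ty": 0, "tz": -1, "spin": 0},
    {"grip": 56, "tx": 0.8, "ty": 0, "tz": -1, "spin": 0},
    {"grip": 56, "tx": 0.8, "ty": -0.4, "tz": -1, "spin": -0.2},
    {"grip": 56, "tx": 0.3, "ty": -0.8, "tz": -1, "spin": -0.3},
    {"grip": 56, "tx": 0, "ty": -1, "tz": -0.6, "spin": -0.3},
    {"grip": 56, "tx": -0.1, "ty": -1, "tz": -0.2, "spin": -0.3},
    {"grip": 56, "tx": -0.1, "ty": -1, "tz": 0, "spin": -0.3},
    {"grip": 56, "tx": -0.1, "ty": -1, "tz": 0, "spin": -0.3},
    {"grip": 56, "tx": -0.1, "ty": -1, "tz": 0, "spin": -0.3},
    {"grip": 56, "tx": -0.1, "ty": -1, "tz": 0, "spin": -0.3},
  ],
)

```text
t: 31.9
tool_pos: [0.4733, 0.1198, 0.2049]
tcp_rot: [-175.5, 3.0, -179.1]
wrist_force: [0.6, 0.6, -2.3]
gripper_width: 0.765
```

```bash
python3 tilt.py; python3 go.py .491 -.045 .17 180
```

```text
t 31.90 tilt deg outward 1.87 left -5.09 pos [0.4733 0.1198 0.2049] yaw -179.1 j [17.2  12.82 -8.55 67.02 -5.19 16.35] sum 88.39 tau [  3.  -36.4  25.2  -0.   -0.3   0.8]
t 31.90 pos [0.4733 0.1198 0.2049] rpy [-175.5    3.  -179.1] j1 17 j6 16 F [ 0.6  0.6 -2.3] grip 65.3
 units tx,ty,tz [-0.53 -6.47  1.94] spin 0.18
```

Call:
drive_tool(
  commands=[
    {"grip": 56, "tx": -0.1, "ty": -1, "tz": 0, "spin": 0},
    {"grip": 56, "tx": -0.1, "ty": -1, "tz": 0.2, "spin": 0},
    {"grip": 56, "tx": -0.1, "ty": -1, "tz": 0.4, "spin": 0},
    {"grip": 56, "tx": -0.1, "ty": -1, "tz": 0.4, "spin": 0},
    {"grip": 56, "tx": 0, "ty": -1, "tz": 0.4, "spin": 0},
    {"grip": 56, "tx": 0, "ty": -0.7, "tz": 0.2, "spin": 0},
    {"grip": 56, "tx": 0, "ty": -0.3, "tz": 0, "spin": 0},
    {"grip": 56, "tx": 0, "ty": 0, "tz": 0, "spin": 0},
  ],
)

```text
t: 32.57
tool_pos: [0.4834, -0.0401, 0.1883]
tcp_rot: [-175.6, 3.8, -179.2]
wrist_force: [-0.1, 0.7, -1.7]
gripper_width: 0.767
```

```bash
python3 tilt.py
python3 - <<'E'
from look import *; from go import go
p,P,s=look("pb",[]); go(.487,-.042,.12,180)
E
```

```text
t 32.57 tilt deg outward 4.24 left -4.03 pos [ 0.4834 -0.0401  0.1883] yaw -179.2 j [ -2.3   11.44 -13.01  61.47  -4.21  -3.14] sum 85.92 tau [ -0.6 -34.8  24.8  -0.6  -0.4  -0.1]
t 32.62 pos [ 0.4835 -0.0394  0.1884] rpy [-175.6    3.8 -179.1] j1 -2 j6 -3 F [-0.7  0.5 -2.3] grip 65.2
 units tx,ty,tz [0.04 0.1  2.74] spin 0.18
```

View pics/pb.png

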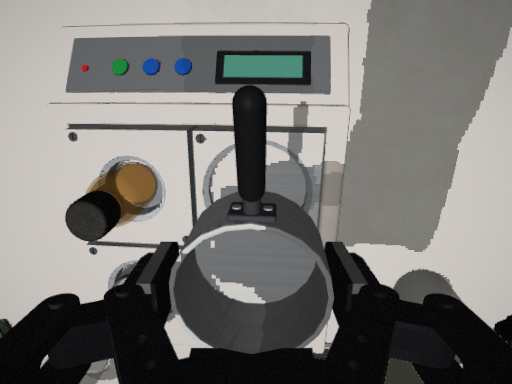

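The pan is held level at (251,285), handle pointing toward the panel, above its seat (u 203–313). I'll fit the held pan from depth.

```bash
cat > pan_fit.py <<'E'
from h import *
def panfit(tag):
    z=np.load(f"pics/{tag}.npz"); s=dict(tool_pos=z["pos"],tcp_rot=z["rot"])
    P=cloud("wrist",z["d"],s)[195:350,165:335].reshape(-1,3); t=z["pos"]
    P=P[(np.hypot(P[:,0]-t[0],P[:,1]-t[1])<.043)&(P[:,2]>t[2]-.05)&(P[:,2]<t[2]+.03)]
    # q: bottom centre x,y,z, axis tilt ax,ay ; shell: outer wall r=.033, inner r=.0305, rim z=.04, floor z=.004
    def f(q):
        a=np.array([q[3],q[4],1]); a/=np.linalg.norm(a); d=P-q[:3]; h=d@a; r=np.linalg.norm(d-h[:,None]*a,axis=1)
        return np.minimum.reduce([np.hypot(r-.033,np.clip(h-.04,0,None)),np.hypot(r-.0305,np.clip(h-.04,0,None)),np.hypot(h-.004,np.clip(r-.0305,0,None))])
    r=least_squares(f,[t[0]+.004,t[1],t[2]-.032,0,0],loss="soft_l1",f_scale=.002,x_scale=[.01,.01,.01,.1,.1],diff_step=1e-4); q=r.x
    print(tag,"pan bottom",np.round(q[:3],4),"tilt deg",np.round(np.degrees(q[3:]),1),len(P),round(np.median(r.fun),4),"rel TCP",np.round(q[:3]-t,4))
if __name__=="__main__":
    import sys; panfit(sys.argv[1])
E
python3 pan_fit.py pb
```

```text
pb pan bottom [ 0.4857 -0.0411  0.1559] tilt deg [0.2 0.8] 21795 0.0005 rel TCP [ 0.0023 -0.0009 -0.0324]
```

Call:
drive_tool(
  commands=[
    {"grip": 56, "tx": 0, "ty": 0, "tz": 0.4, "spin": 0},
    {"grip": 56, "tx": 0, "ty": 0, "tz": 0.7, "spin": 0},
    {"grip": 56, "tx": 0, "ty": 0, "tz": 0.7, "spin": 0},
    {"grip": 56, "tx": 0, "ty": 0, "tz": 0.5, "spin": 0},
    {"grip": 56, "tx": 0, "ty": 0, "tz": 0.2, "spin": 0},
    {"grip": 56, "tx": 0, "ty": 0, "tz": 0, "spin": 0},
  ],
)

```text
t: 33.12
tool_pos: [0.4898, -0.0368, 0.1257]
tcp_rot: [-175.8, 4.3, -178.6]
wrist_force: [-0.3, -0.2, -2.2]
gripper_width: 0.77
```

```bash
python3 tilt.py; python3 go.py .4888 -.044 .096 180
```

```text
t 33.12 tilt deg outward 4.64 left -3.78 pos [ 0.4898 -0.0368  0.1257] yaw -178.6 j [ -2.02  15.31 -18.26  51.94  -3.97  -3.46] sum 85.5 tau [ -0.2 -36.6  23.3  -0.9  -0.3  -0. ]
t 33.12 pos [ 0.4898 -0.0368  0.1257] rpy [-175.8    4.3 -178.6] j1 -2 j6 -3 F [-0.3 -0.2 -2.2] grip 65.8
 units tx,ty,tz [ 0.14 -0.2   1.2 ] spin 0.27999999999999997
```

Call:
drive_tool(
  commands=[
    {"grip": 56, "tx": 0.07, "ty": -0.1, "tz": 0.2, "spin": 0},
    {"grip": 56, "tx": 0.07, "ty": -0.1, "tz": 0.2, "spin": 0},
    {"grip": 56, "tx": 0, "ty": 0, "tz": 0, "spin": 0},
    {"grip": 56, "tx": 0, "ty": 0, "tz": 0, "spin": 0},
  ],
)

```text
t: 33.45
tool_pos: [0.4877, -0.0409, 0.116]
tcp_rot: [-175.8, 4.3, -178.3]
wrist_force: [-0.1, -0.2, -1.5]
gripper_width: 0.763
```

```bash
python3 tilt.py; python3 go.py .4888 -.044 .096 180; python3 -c "
from look import *
look('pb2',[])
from pan_fit import panfit; panfit('pb2')"
```

```text
t 33.45 tilt deg outward 4.76 left -3.70 pos [ 0.4877 -0.0409  0.116 ] yaw -178.3 j [ -2.56  15.69 -19.43  50.26  -3.88  -4.21] sum 85.37 tau [  0.  -36.3  22.5  -0.6  -0.3  -0. ]
t 33.45 pos [ 0.4877 -0.0409  0.116 ] rpy [-175.8    4.3 -178.3] j1 -3 j6 -4 F [-0.1 -0.2 -1.5] grip 65.2
 units tx,ty,tz [ 0.02 -0.07  0.81] spin 0.33999999999999997
pb2 pan bottom [ 0.4899 -0.0408  0.0838] tilt deg [ 0.5 -0.4] 22915 0.0005 rel TCP [ 0.0022  0.0001 -0.0323]
```

Call:
drive_tool(
  commands=[
    {"grip": 56, "tx": 0, "ty": -0.1, "tz": 0.2, "spin": 0},
    {"grip": 56, "tx": 0, "ty": 0, "tz": 0.2, "spin": 0},
    {"grip": 56, "tx": 0, "ty": 0, "tz": 0.2, "spin": 0},
    {"grip": 56, "tx": 0, "ty": 0, "tz": 0.15, "spin": 0},
    {"grip": 56, "tx": 0, "ty": 0, "tz": 0, "spin": 0},
  ],
)

```text
t: 33.92
tool_pos: [0.4907, -0.0457, 0.0974]
tcp_rot: [-175.8, 4.6, -178.4]
wrist_force: [0.4, -0.3, -1.8]
gripper_width: 0.766
```

```bash
python3 tilt.py; python3 go.py .4888 -.044 .094 180; python3 -c "
from look import *
look('pb3',[])
from pan_fit import panfit; panfit('pb3')"
```

```text
t 33.92 tilt deg outward 5.01 left -3.65 pos [ 0.4907 -0.0457  0.0974] yaw -178.4 j [ -3.12  17.19 -20.63  47.29  -3.84  -4.72] sum 85.12 tau [ -0.  -37.5  22.4  -0.9  -0.3  -0. ]
t 33.92 pos [ 0.4907 -0.0457  0.0974] rpy [-175.8    4.6 -178.4] j1 -3 j6 -5 F [ 0.4 -0.3 -1.8] grip 65.4
 units tx,ty,tz [0.08 0.08 0.12] spin 0.32
pb3 pan bottom [ 0.4927 -0.0469  0.0651] tilt deg [0.7 0.8] 24480 0.0006 rel TCP [ 0.002  -0.0012 -0.0322]
```

Call:
drive_tool(
  commands=[
    {"grip": 56, "tx": 0, "ty": 0, "tz": 0.12, "spin": 0},
    {"grip": 56, "tx": 0, "ty": 0, "tz": 0, "spin": 0},
    {"grip": 72, "tx": 0, "ty": 0, "tz": 0, "spin": 0},
    {"grip": 80, "tx": 0, "ty": 0, "tz": 0, "spin": 0},
    {"grip": 80, "tx": 0, "ty": 0, "tz": 0, "spin": 0},
    {"grip": 80, "tx": 0, "ty": 0, "tz": -0.2, "spin": 0},
    {"grip": 80, "tx": 0, "ty": 0, "tz": -0.8, "spin": 0},
    {"grip": 80, "tx": 0, "ty": 0, "tz": -1, "spin": 0},
    {"grip": 80, "tx": 0, "ty": 0, "tz": -1, "spin": 0},
    {"grip": 80, "tx": 0, "ty": 0, "tz": -1, "spin": 0},
    {"grip": 80, "tx": 0, "ty": 0, "tz": -0.6, "spin": 0},
  ],
)

```text
t: 34.88
tool_pos: [0.4796, -0.0373, 0.2135]
tcp_rot: [-175.8, 4.3, -178.4]
wrist_force: [0.2, 0.9, 0.3]
gripper_width: 0.938
```

```bash
python3 tilt.py
python3 - <<'E'
from look import *; from go import go
p,P,s=look("p3",[])
w=P[(np.hypot(P[:,0]-.491,P[:,1]+.0455)<.04)&(P[:,2]>.096)&(P[:,2]<.108)]; print("pan rim",len(w),np.round(circ(w[:,:2]),4),np.percentile(w[:,2],[5,50,95]))
w=P[(np.hypot(P[:,0]-.491,P[:,1]+.0455)<.02)]; print("floor",np.median(w,0))
go(.445,-.365,.19,233)
E
```

```text
t 34.88 tilt deg outward 4.67 left -3.76 pos [ 0.4796 -0.0373  0.2135] yaw -178.4 j [ -2.14   9.58 -11.38  64.5   -3.95  -3.72] sum 85.47 tau [ -0.1 -32.5  23.6  -0.7  -0.2  -0. ]
pan rim 1599 [ 0.4936 -0.0459  0.0317] [0.09703713 0.1020369  0.10490177]
floor [ 0.49165099 -0.04570051  0.06722911]
t 34.93 pos [ 0.4811 -0.0373  0.2162] rpy [-175.7    4.5 -178.4] j1 -2 j6 -4 F [ 1.5 -0.   2. ] grip 80.0
 units tx,ty,tz [  1.88 -12.96   1.87] spin -10.28
```

The pan is seated (rim at .102, inner floor at .067). Last is the cup, travelling while turning.

Call:
drive_tool(
  commands=[
    {"grip": 80, "tx": 0.1, "ty": -0.7, "tz": 0, "spin": -1},
    {"grip": 80, "tx": 0.2, "ty": -1, "tz": 0, "spin": -1},
    {"grip": 80, "tx": 0.3, "ty": -1, "tz": 0, "spin": -1},
    {"grip": 80, "tx": 0.4, "ty": -1, "tz": 0, "spin": -1},
    {"grip": 80, "tx": 0.5, "ty": -0.9, "tz": 0, "spin": -1},
    {"grip": 80, "tx": 0.6, "ty": -0.9, "tz": 0, "spin": -1},
    {"grip": 80, "tx": 0.7, "ty": -0.9, "tz": 0, "spin": -1},
    {"grip": 80, "tx": 0.8, "ty": -0.8, "tz": 0, "spin": -1},
    {"grip": 80, "tx": 0.8, "ty": -0.7, "tz": 0, "spin": -1},
    {"grip": 80, "tx": 0.8, "ty": -0.6, "tz": 0, "spin": -0.7},
    {"grip": 80, "tx": 0.7, "ty": -0.5, "tz": 0, "spin": 0},
    {"grip": 80, "tx": 0.2, "ty": -0.2, "tz": 0, "spin": 0},
  ],
)

```text
t: 35.93
tool_pos: [0.4574, -0.3321, 0.237]
tcp_rot: [-173.4, -0.2, -127.1]
wrist_force: [-0.4, -1.4, -0.4]
gripper_width: 0.933
```

```bash
python3 tilt.py
python3 - <<'E'
from look import *; from go import go
p,P,s=look("cup",[((.445,-.365),.022,.063,True)])
r=np.hypot(P[:,0]-.445,P[:,1]+.365)
w=P[(r<.03)&(P[:,2]>.058)&(P[:,2]<.068)]; print("rim",len(w),np.round(circ(w[:,:2]),4))
w=P[(r>.035)&(r<.08)&(P[:,2]>.042)&(P[:,2]<.065)]; m=np.median(w,0); print("handle",len(w),m,np.degrees(np.arctan2(m[1]+.3645,m[0]-.4448)))
go(.445,-.365,.06,230)
E
```

```text
t 35.93 tilt deg outward 6.62 left -0.32 pos [ 0.4574 -0.3321  0.237 ] yaw -127.1 j [-35.82  16.67   1.31  68.01  -0.34 -88.73] sum 83.37 tau [ -0.1 -40.7  25.4  -0.8  -0.1  -0.1]
cup [ 0.4446 -0.3669] 1326 0.0013
rim 623 [ 0.4466 -0.3665  0.0209]
handle 422 [ 0.39310511 -0.3721997   0.05680725] -171.52835885907692
t 35.98 pos [ 0.4577 -0.3323  0.2369] rpy [-173.4   -0.2 -127.2] j1 -36 j6 -89 F [ 0.6 -1.6  0.5] grip 79.9
 units tx,ty,tz [1.33 0.44 7.08] spin 0.5599999999999999
```

View pics/cup.png

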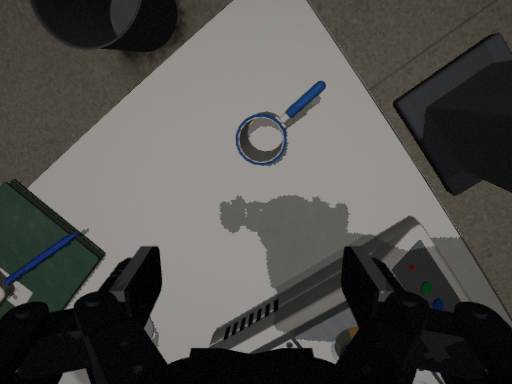

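The cup rim is at (262,138) and its handle end at (322,87), at world ~186°. The jaws sit ~43° from the handle, so the fingers clear it. Descending.

Call:
drive_tool(
  commands=[
    {"grip": 80, "tx": 0.4, "ty": 0.1, "tz": 0.5, "spin": 0},
    {"grip": 80, "tx": 0.4, "ty": 0.1, "tz": 0.8, "spin": 0},
    {"grip": 80, "tx": 0.3, "ty": 0.1, "tz": 0.8, "spin": 0},
    {"grip": 80, "tx": 0.2, "ty": 0.1, "tz": 0.8, "spin": 0},
    {"grip": 80, "tx": 0, "ty": 0, "tz": 0.5, "spin": 0},
    {"grip": 80, "tx": 0, "ty": 0, "tz": 0.2, "spin": 0},
    {"grip": 80, "tx": 0, "ty": 0, "tz": 0, "spin": 0},
  ],
)

```text
t: 36.57
tool_pos: [0.4393, -0.3546, 0.1426]
tcp_rot: [-173.4, 0.0, -127.0]
wrist_force: [-0.4, 0.4, -0.3]
gripper_width: 0.936
```

```bash
python3 tilt.py
python3 - <<'E'
from look import *; from go import go
p,P,s=look("cup2",[((.445,-.3665),.022,.063,True)])
r=np.hypot(P[:,0]-.445,P[:,1]+.3665)
w=P[(r<.03)&(P[:,2]>.058)&(P[:,2]<.068)]; print("rim",len(w),np.round(circ(w[:,:2]),4))
go(.445,-.3665,.056)
E
```

```text
t 36.57 tilt deg outward 6.60 left 0.25 pos [ 0.4393 -0.3546  0.1426] yaw -127.0 j [-39.04  20.49  -8.02  54.87   0.27 -92.  ] sum 83.39 tau [ -0.2 -41.3  24.   -1.1  -0.   -0. ]
cup2 [ 0.4449 -0.3672] 3645 0.0013
rim 1216 [ 0.4465 -0.3667  0.0208]
t 36.62 pos [ 0.4395 -0.3546  0.1432] rpy [-173.4    0.  -127. ] j1 -39 j6 -92 F [-0.4  0.7 -0.6] grip 80.0
 units tx,ty,tz [ 0.25 -0.06  3.52] spin None
```

Call:
drive_tool(
  commands=[
    {"grip": 80, "tx": 0.1, "ty": 0, "tz": 0.5, "spin": 0},
    {"grip": 80, "tx": 0.1, "ty": 0, "tz": 0.7, "spin": 0},
    {"grip": 80, "tx": 0, "ty": 0, "tz": 0.7, "spin": 0},
    {"grip": 80, "tx": 0, "ty": 0, "tz": 0.6, "spin": 0},
    {"grip": 80, "tx": 0, "ty": 0, "tz": 0.3, "spin": 0},
    {"grip": 80, "tx": 0, "ty": 0, "tz": 0.1, "spin": 0},
    {"grip": 80, "tx": 0, "ty": 0, "tz": 0, "spin": 0},
  ],
)

```text
t: 37.2
tool_pos: [0.4511, -0.364, 0.0781]
tcp_rot: [-172.5, 0.1, -126.7]
wrist_force: [-0.2, -0.6, -0.3]
gripper_width: 0.938
```

```bash
python3 tilt.py; python3 go.py .4455 -.367 .056
```

```text
t 37.20 tilt deg outward 7.52 left 0.36 pos [ 0.4511 -0.364   0.0781] yaw -126.7 j [-39.09  25.41 -11.5   45.56   0.39 -92.4 ] sum 82.46 tau [ -0.  -43.2  21.9  -1.1   0.   -0. ]
t 37.20 pos [ 0.4511 -0.364   0.0781] rpy [-1.725e+02  1.000e-01 -1.267e+02] j1 -39 j6 -92 F [-0.2 -0.6 -0.3] grip 80.1
 units tx,ty,tz [0.23 0.22 0.86] spin None
```

Call:
drive_tool(
  commands=[
    {"grip": 80, "tx": 0.1, "ty": 0.15, "tz": 0.3, "spin": 0},
    {"grip": 80, "tx": 0.1, "ty": 0.15, "tz": 0.4, "spin": 0},
    {"grip": 80, "tx": 0, "ty": 0, "tz": 0.2, "spin": 0},
    {"grip": 80, "tx": 0, "ty": 0, "tz": 0, "spin": 0},
    {"grip": 80, "tx": 0, "ty": 0, "tz": 0, "spin": 0},
  ],
)

```text
t: 37.62
tool_pos: [0.4467, -0.3669, 0.058]
tcp_rot: [-172.0, 0.0, -126.6]
wrist_force: [0.4, -0.7, 0.0]
gripper_width: 0.941
```

```bash
python3 tilt.py; python3 go.py .4455 -.367 .056
```

```text
t 37.62 tilt deg outward 7.96 left 0.44 pos [ 0.4467 -0.3669  0.058 ] yaw -126.6 j [-39.62  26.45 -13.51  42.06   0.47 -92.98] sum 82.02 tau [ -0.  -43.2  21.   -1.1   0.   -0. ]
t 37.62 pos [ 0.4467 -0.3669  0.058 ] rpy [-172.     0.  -126.6] j1 -40 j6 -93 F [ 0.4 -0.7  0. ] grip 80.4
 units tx,ty,tz [0.03 0.05 0.07] spin None
```

Call:
drive_tool(
  commands=[
    {"grip": 40, "tx": 0, "ty": 0, "tz": 0, "spin": 0},
    {"grip": 40, "tx": 0, "ty": 0, "tz": 0, "spin": 0},
    {"grip": 38, "tx": 0, "ty": 0, "tz": 0, "spin": 0},
    {"grip": 38, "tx": 0, "ty": 0, "tz": 0, "spin": 0},
    {"grip": 36, "tx": 0, "ty": 0, "tz": 0, "spin": 0},
    {"grip": 36, "tx": 0, "ty": 0, "tz": 0, "spin": 0},
    {"grip": 36, "tx": 0, "ty": 0, "tz": 0, "spin": 0},
    {"grip": 36, "tx": 0, "ty": 0, "tz": -0.3, "spin": 0},
    {"grip": 36, "tx": 0, "ty": 0, "tz": -0.5, "spin": 0},
    {"grip": 36, "tx": 0, "ty": 0, "tz": -0.5, "spin": 0},
  ],
  squeeze=40,
)

```text
t: 38.45
tool_pos: [0.4416, -0.3626, 0.09]
tcp_rot: [-172.3, 0.1, -126.6]
wrist_force: [-0.5, 0.0, -0.9]
gripper_width: 0.513
```

```bash
python3 tilt.py; python3 go.py .491 -.045 .22 137; python3 -c "
from look import *
look('cup3',[])"
```

```text
t 38.45 tilt deg outward 7.63 left 0.45 pos [ 0.4416 -0.3626  0.09  ] yaw -126.6 j [-39.63  23.72 -12.13  46.49   0.48 -93.  ] sum 82.35 tau [  0.  -42.   22.2  -1.5   0.    0. ]
t 38.45 pos [ 0.4416 -0.3626  0.09  ] rpy [-1.723e+02  1.000e-01 -1.266e+02] j1 -40 j6 -93 F [-0.5  0.  -0.9] grip 43.8
 units tx,ty,tz [-11.39   5.24  -5.94] spin 19.28
```

View pics/cup3.png

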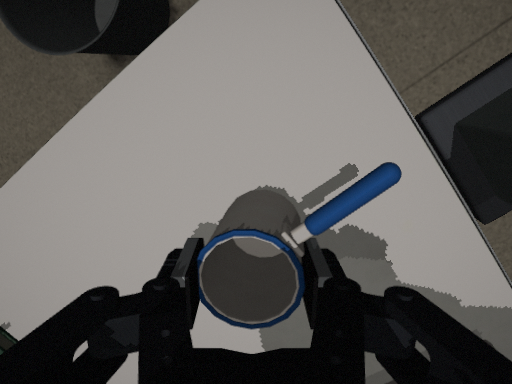

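The cup is held upright, with its handle to the right, clear of the finger. Lifting while turning.

Call:
drive_tool(
  commands=[
    {"grip": 36, "tx": 0, "ty": 0, "tz": -0.8, "spin": 0.5},
    {"grip": 36, "tx": 0, "ty": 0, "tz": -1, "spin": 1},
    {"grip": 36, "tx": 0, "ty": 0, "tz": -1, "spin": 1},
    {"grip": 36, "tx": 0, "ty": 0, "tz": -1, "spin": 1},
    {"grip": 36, "tx": 0, "ty": 0, "tz": -1, "spin": 1},
    {"grip": 36, "tx": 0, "ty": 0, "tz": -1, "spin": 1},
    {"grip": 36, "tx": 0, "ty": 0, "tz": -0.4, "spin": 1},
  ],
)

```text
t: 39.08
tool_pos: [0.423, -0.3491, 0.2508]
tcp_rot: [-173.7, 4.3, -160.3]
wrist_force: [0.4, -0.3, -0.9]
gripper_width: 0.512
```

```bash
python3 tilt.py; python3 go.py .491 -.045 .23 137
```

```text
t 39.08 tilt deg outward 7.54 left 0.46 pos [ 0.423  -0.3491  0.2508] yaw -160.3 j [-39.78  13.72  -0.68  68.04   0.49 -59.17] sum 82.44 tau [ -0.  -37.4  25.1  -0.7   0.   -0.9]
t 39.08 pos [ 0.423  -0.3491  0.2508] rpy [-173.7    4.3 -160.3] j1 -40 j6 -59 F [ 0.4 -0.3 -0.9] grip 43.7
 units tx,ty,tz [-6.57 10.62  0.17] spin 12.540000000000001
```

Call:
drive_tool(
  commands=[
    {"grip": 36, "tx": -0.3, "ty": 0.5, "tz": 0, "spin": 1},
    {"grip": 36, "tx": -0.4, "ty": 0.9, "tz": -0.1, "spin": 1},
    {"grip": 36, "tx": -0.3, "ty": 1, "tz": -0.1, "spin": 1},
    {"grip": 36, "tx": -0.2, "ty": 1, "tz": -0.1, "spin": 1},
    {"grip": 36, "tx": -0.2, "ty": 1, "tz": -0.1, "spin": 1},
    {"grip": 36, "tx": 0, "ty": 1, "tz": 0, "spin": 1},
    {"grip": 36, "tx": 0, "ty": 1, "tz": 0, "spin": 1},
    {"grip": 36, "tx": 0.1, "ty": 1, "tz": 0, "spin": 1},
    {"grip": 36, "tx": 0.2, "ty": 1, "tz": 0, "spin": 1},
    {"grip": 36, "tx": 0.3, "ty": 0.9, "tz": 0, "spin": 1},
    {"grip": 36, "tx": 0.3, "ty": 0.7, "tz": 0, "spin": 1},
    {"grip": 36, "tx": 0.1, "ty": 0.2, "tz": 0, "spin": 1},
  ],
)

```text
t: 40.08
tool_pos: [0.4735, -0.0811, 0.2515]
tcp_rot: [178.7, 8.5, 135.8]
wrist_force: [0.5, -0.5, -1.3]
gripper_width: 0.514
```

```bash
python3 tilt.py; python3 go.py .491 -.045 .2 137
```

```text
t 40.08 tilt deg outward 7.73 left -3.78 pos [ 0.4735 -0.0811  0.2515] yaw 135.8 j [ -7.32   5.95 -10.18  66.26  -4.1   36.55] sum 82.39 tau [  0.  -32.   26.6  -1.1  -0.1  -0.9]
t 40.08 pos [ 0.4735 -0.0811  0.2515] rpy [178.7   8.5 135.8] j1 -7 j6 37 F [ 0.5 -0.5 -1.3] grip 43.9
 units tx,ty,tz [0.81 1.48 1.99] spin -0.24
```

```bash
cat > cup_fit.py <<'E'
from h import *
def cupfit(tag,spl=False):
    z=np.load(f"pics/{tag}.npz"); s=dict(tool_pos=z["pos"],tcp_rot=z["rot"]); t=z["pos"]
    P=cloud("wrist",z["d"],s)[150:340,190:310].reshape(-1,3)
    P=P[(np.hypot(P[:,0]-t[0],P[:,1]-t[1])<.036)&(P[:,2]>t[2]-.07)&(P[:,2]<t[2]+.02)]
    def f(q):
        a=np.array([q[3],q[4],1]); a/=np.linalg.norm(a); d=P-q[:3]; h=d@a; r=np.linalg.norm(d-h[:,None]*a,axis=1)
        return np.minimum.reduce([np.hypot(r-.022,np.clip(h-.063,0,None)),np.hypot(r-.0205,np.clip(h-.063,0,None)),np.hypot(h-.003,np.clip(r-.0205,0,None))])
    Rt=R.from_euler("xyz",z["rot"],degrees=True).as_matrix()
    r=min((least_squares(f,[*(t-.057*np.array([a,b,1])),a,b],loss="soft_l1",f_scale=.002,x_scale=[.01,.01,.01,.1,.1],diff_step=1e-4) for a in(-.15,0,.15) for b in(-.15,0,.15)),key=lambda r:r.cost); q=r.x
    print(tag,"cup bottom",np.round(q[:3],4),"axis tilt deg",np.round(np.degrees(q[3:]),1),len(P),round(np.median(r.fun),4),"rel TCP",np.round(q[:3]-t,4)); return q
if __name__=="__main__":
    import sys; cupfit(sys.argv[1])
E
python3 -c "
from look import *
look('cb',[])
from cup_fit import cupfit
cupfit('cup3'); cupfit('cb')"
```

```text
cup3 cup bottom [ 0.4413 -0.3649  0.0464] axis tilt deg [0.6 2.3] 13123 0.0005 rel TCP [-0.0003 -0.0023 -0.0436]
cb cup bottom [ 0.4804 -0.08    0.2098] axis tilt deg [-10.3  -1.6] 13172 0.0005 rel TCP [ 0.007   0.0011 -0.0417]
```

View pics/cb.png

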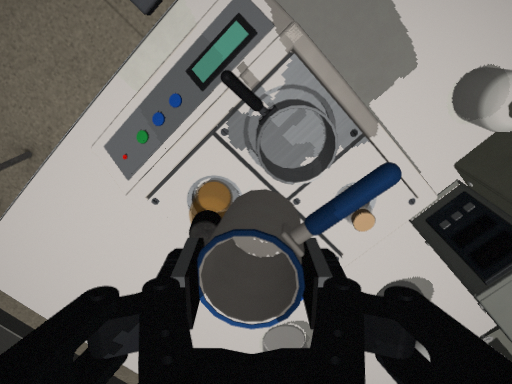

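The held cup leans ~10° (its tilt was picked up in the turn). Its handle is at right angles to the pan's, which lies at (295,140). I'll place it with the base offset allowed for.

Call:
drive_tool(
  commands=[
    {"grip": 36, "tx": 0.2, "ty": 0.4, "tz": 0, "spin": 0},
    {"grip": 36, "tx": 0.2, "ty": 0.5, "tz": 0.2, "spin": 0},
    {"grip": 36, "tx": 0.2, "ty": 0.2, "tz": 0.5, "spin": 0},
    {"grip": 36, "tx": 0.1, "ty": 0, "tz": 0.6, "spin": 0},
    {"grip": 36, "tx": 0, "ty": 0, "tz": 0.4, "spin": 0},
    {"grip": 36, "tx": 0, "ty": 0, "tz": 0.1, "spin": 0},
    {"grip": 36, "tx": 0, "ty": 0, "tz": 0, "spin": 0},
  ],
)

```text
t: 40.72
tool_pos: [0.4871, -0.0529, 0.205]
tcp_rot: [178.7, 8.8, 136.4]
wrist_force: [-0.3, -0.1, -1.7]
gripper_width: 0.516
```

```bash
python3 tilt.py; python3 go.py .4855 -.0475 .128 137;python3 -c "
from look import *
look('cb2',[])
from cup_fit import cupfit
cupfit('cb2')"
```

```text
t 40.72 tilt deg outward 7.76 left -4.29 pos [ 0.4871 -0.0529  0.205 ] yaw 136.4 j [ -3.52   8.76 -14.09  59.56  -4.66  39.69] sum 82.4 tau [  0.1 -33.   25.4  -1.2  -0.3   0. ]
t 40.72 pos [ 0.4871 -0.0529  0.205 ] rpy [178.7   8.8 136.4] j1 -4 j6 40 F [-0.3 -0.1 -1.7] grip 44.1
 units tx,ty,tz [0.66 0.04 3.02] spin -0.12
cb2 cup bottom [ 0.4943 -0.0518  0.1629] axis tilt deg [-10.5  -1.5] 13173 0.0005 rel TCP [ 0.0072  0.001  -0.0422]
```

Call:
drive_tool(
  commands=[
    {"grip": 36, "tx": 0.2, "ty": 0, "tz": 0.3, "spin": 0},
    {"grip": 36, "tx": 0.2, "ty": 0, "tz": 0.5, "spin": 0},
    {"grip": 36, "tx": 0.1, "ty": 0, "tz": 0.4, "spin": 0},
    {"grip": 36, "tx": 0, "ty": 0, "tz": 0.2, "spin": 0},
    {"grip": 36, "tx": 0, "ty": 0, "tz": 0, "spin": 0},
    {"grip": 36, "tx": 0, "ty": 0, "tz": 0, "spin": 0},
  ],
)

```text
t: 41.27
tool_pos: [0.484, -0.0485, 0.1702]
tcp_rot: [178.4, 9.1, 136.3]
wrist_force: [-0.1, -0.1, -1.2]
gripper_width: 0.512
```

```bash
python3 tilt.py; python3 go.py .4855 -.0475 .128 137;python3 -c "
from look import *
look('cb3',[])
from cup_fit import cupfit
cupfit('cb3')"
```

```text
t 41.27 tilt deg outward 8.12 left -4.36 pos [ 0.484  -0.0485  0.1702] yaw 136.3 j [ -2.97   9.86 -18.4   53.79  -4.75  40.27] sum 82.05 tau [  0.  -33.   24.3  -1.1  -0.3   0. ]
t 41.27 pos [ 0.484  -0.0485  0.1702] rpy [178.4   9.1 136.3] j1 -3 j6 40 F [-0.1 -0.1 -1.2] grip 43.7
 units tx,ty,tz [0.25 0.02 1.67] spin -0.13999999999999999
cb3 cup bottom [ 0.4883 -0.0484  0.1257] axis tilt deg [-5.4 -0.3] 14113 0.0007 rel TCP [ 0.0042  0.0001 -0.0444]
```

View pics/cb3.png

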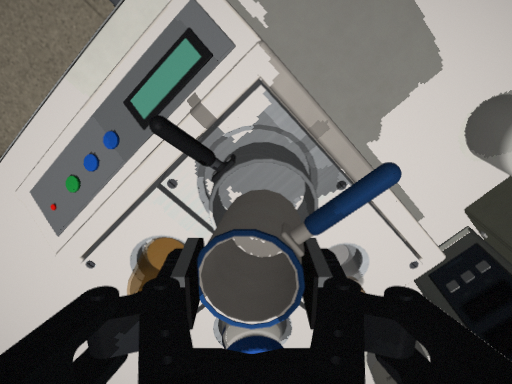

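The cup is poised over the pan, with the pan at (265,185) and the handles clear of everything. Lowering gently.

Call:
drive_tool(
  commands=[
    {"grip": 36, "tx": 0.1, "ty": 0, "tz": 0.2, "spin": 0},
    {"grip": 36, "tx": 0.1, "ty": 0, "tz": 0.3, "spin": 0},
    {"grip": 36, "tx": 0, "ty": 0, "tz": 0.3, "spin": 0},
    {"grip": 36, "tx": 0, "ty": 0, "tz": 0.2, "spin": 0},
    {"grip": 36, "tx": 0, "ty": 0, "tz": 0, "spin": 0},
  ],
)

```text
t: 41.73
tool_pos: [0.4855, -0.0474, 0.1445]
tcp_rot: [178.3, 9.3, 136.3]
wrist_force: [-0.5, -0.3, -1.9]
gripper_width: 0.51
```

```bash
python3 tilt.py; python3 go.py .4855 -.0475 .128 137
```

```text
t 41.73 tilt deg outward 8.38 left -4.37 pos [ 0.4855 -0.0474  0.1445] yaw 136.3 j [ -2.82  11.37 -20.84  49.58  -4.78  40.42] sum 81.79 tau [  0.  -34.   24.1  -1.4  -0.3  -0. ]
t 41.73 pos [ 0.4855 -0.0474  0.1445] rpy [178.3   9.3 136.3] j1 -3 j6 40 F [-0.5 -0.3 -1.9] grip 43.6
 units tx,ty,tz [ 0.1  -0.02  0.65] spin -0.13999999999999999
```

Call:
drive_tool(
  commands=[
    {"grip": 36, "tx": 0.05, "ty": 0, "tz": 0.2, "spin": 0},
    {"grip": 36, "tx": 0.05, "ty": 0, "tz": 0.2, "spin": 0},
    {"grip": 36, "tx": 0, "ty": 0, "tz": 0.1, "spin": 0},
    {"grip": 36, "tx": 0, "ty": 0, "tz": 0, "spin": 0},
  ],
)

```text
t: 42.07
tool_pos: [0.4852, -0.0468, 0.1297]
tcp_rot: [178.3, 9.3, 136.3]
wrist_force: [-1.1, -0.6, -1.7]
gripper_width: 0.515
```

```bash
python3 tilt.py; python3 go.py .4855 -.0475 .126 137
```

```text
t 42.07 tilt deg outward 8.30 left -4.39 pos [ 0.4852 -0.0468  0.1297] yaw 136.3 j [ -2.75  12.35 -22.1   47.42  -4.79  40.5 ] sum 81.87 tau [  0.  -34.1  23.3  -1.3  -0.3  -0. ]
t 42.07 pos [ 0.4852 -0.0468  0.1297] rpy [178.3   9.3 136.3] j1 -3 j6 40 F [-1.1 -0.6 -1.7] grip 44.0
 units tx,ty,tz [-0.   -0.02  0.15] spin -0.13999999999999999
```

Call:
drive_tool(
  commands=[
    {"grip": 36, "tx": 0, "ty": 0, "tz": 0.1, "spin": 0},
    {"grip": 36, "tx": 0, "ty": 0, "tz": 0.05, "spin": 0},
    {"grip": 36, "tx": 0, "ty": 0, "tz": 0, "spin": 0},
  ],
)

```text
t: 42.32
tool_pos: [0.4878, -0.0488, 0.1292]
tcp_rot: [178.3, 9.7, 136.2]
wrist_force: [-0.6, 0.5, -0.5]
gripper_width: 0.509
```

```bash
python3 go.py .4855 -.0475 .126 137
```

```text
t 42.32 pos [ 0.4878 -0.0488  0.1292] rpy [178.3   9.7 136.2] j1 -3 j6 40 F [-0.6  0.5 -0.5] grip 43.5
 units tx,ty,tz [ 0.12 -0.03  0.11] spin -0.16
```

Call:
drive_tool(
  commands=[
    {"grip": 48, "tx": 0, "ty": 0, "tz": 0, "spin": 0},
    {"grip": 52, "tx": 0, "ty": 0, "tz": 0, "spin": 0},
    {"grip": 56, "tx": 0, "ty": 0, "tz": 0, "spin": 0},
    {"grip": 58, "tx": 0, "ty": 0, "tz": 0, "spin": 0},
    {"grip": 58, "tx": 0, "ty": 0, "tz": 0, "spin": 0},
  ],
)

```text
t: 42.73
tool_pos: [0.4898, -0.0488, 0.1306]
tcp_rot: [178.1, 9.9, 136.2]
wrist_force: [0.2, -0.1, 0.1]
gripper_width: 0.679
```

```bash
python3 -c "
from look import *; from go import go
go(.48,-.05,.25)
p,P,s=look('rel',[])
r=np.hypot(P[:,0]-.4925,P[:,1]+.046)
w=P[(r<.034)&(P[:,2]>.12)&(P[:,2]<.135)];print('cup rim',len(w),np.round(circ(w[:,:2]),4),np.percentile(w[:,2],[5,50,95]))"
```

```text
t 42.73 pos [ 0.4898 -0.0488  0.1306] rpy [178.1   9.9 136.2] j1 -3 j6 40 F [ 0.2 -0.1  0.1] grip 58.0
 units tx,ty,tz [-0.58 -0.15 -4.75] spin None
cup rim 5913 [ 0.4976 -0.047   0.0214] [0.12079214 0.12787226 0.13172353]
```

View pics/rel.png

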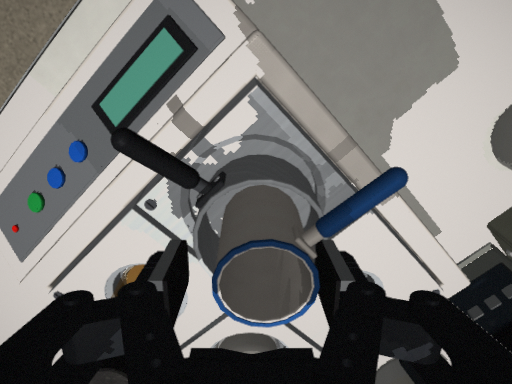

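The cup stands in the pan, with its rim at .128 as expected and the handles at right angles. The right finger is nearly touching it, so I'll shift sideways first, then rise vertically.

Call:
drive_tool(
  commands=[
    {"grip": 64, "tx": 0, "ty": 0.1, "tz": 0, "spin": 0},
    {"grip": 68, "tx": 0, "ty": 0.05, "tz": 0, "spin": 0},
    {"grip": 68, "tx": 0, "ty": 0, "tz": 0, "spin": 0},
  ],
)

```text
t: 43.03
tool_pos: [0.4924, -0.0458, 0.1305]
tcp_rot: [178.1, 9.9, 136.2]
wrist_force: [0.7, -0.3, 0.1]
gripper_width: 0.798
```

Run:
```python
from go import *
s=ctrl.sense(); p=s["tool_pos"]; go(p[0],p[1],p[2]+.1)
```

```text
t 43.03 pos [ 0.4924 -0.0458  0.1305] rpy [178.1   9.9 136.2] j1 -2 j6 41 F [ 0.7 -0.3  0.1] grip 68.2
 units tx,ty,tz [-0.69  0.13 -3.94] spin None
```

Call:
drive_tool(
  commands=[
    {"grip": 68, "tx": -0.05, "ty": 0, "tz": -0.3, "spin": 0},
    {"grip": 68, "tx": -0.1, "ty": 0, "tz": -0.5, "spin": 0},
    {"grip": 68, "tx": -0.1, "ty": 0, "tz": -0.6, "spin": 0},
    {"grip": 68, "tx": -0.15, "ty": 0, "tz": -0.8, "spin": 0},
    {"grip": 68, "tx": -0.15, "ty": 0, "tz": -1, "spin": 0},
    {"grip": 68, "tx": -0.15, "ty": 0, "tz": -1, "spin": 0},
    {"grip": 68, "tx": 0, "ty": 0, "tz": -1, "spin": 0},
    {"grip": 68, "tx": 0.6, "ty": 0, "tz": -1, "spin": 0},
    {"grip": 68, "tx": 1, "ty": 0, "tz": -0.5, "spin": 0},
    {"grip": 68, "tx": 1, "ty": 0, "tz": 0, "spin": 0},
    {"grip": 68, "tx": 1, "ty": 0, "tz": 0, "spin": 0},
    {"grip": 68, "tx": 0, "ty": 0, "tz": 0, "spin": 0},
  ],
)

```text
t: 44.03
tool_pos: [0.4137, 0.021, 0.2971]
tcp_rot: [177.9, 9.9, 135.9]
wrist_force: [-0.5, -0.7, 0.2]
gripper_width: 0.794
```

Run:
```python
from look import *
p,P,s=look("fin",[]); print(s["tool_pos"],s["t"])
T={n:ctrl.snapshot(n) for n in("top","scene")}
cv2.imwrite("pics/fin_scene.png",cv2.resize(T["scene"][0][60:320,120:420],None,fx=2,fy=2,interpolation=cv2.INTER_CUBIC)[:,:,::-1])
C={"wrist":P,**{n:cloud(n,v[1]).reshape(-1,3) for n,v in T.items()}}
for n,Q in C.items():
    r=np.hypot(Q[:,0]-.4925,Q[:,1]+.046)
    a=Q[(r<.03)&(Q[:,2]>.122)&(Q[:,2]<.135)]; b=Q[(r<.042)&(Q[:,2]>.097)&(Q[:,2]<.107)]
    print(n,"cup rim",len(a),np.round(circ(a[:,:2]),4),np.round(np.percentile(a[:,2],[5,50,95]),4),"pan rim",len(b),np.round(circ(b[:,:2]),4),np.round(np.median(b[:,2]),4))
    for k,c,h in(("jar",(.5873,-.141),.112),("dropper",(.4912,-.1413),.137),("vial",(.5869,-.045),.106)):
        w=Q[(np.hypot(Q[:,0]-c[0],Q[:,1]-c[1])<.03)&(abs(Q[:,2]-h)<.008)]; print("  ",k,len(w),np.round(np.median(w,0),4) if len(w) else "")
    w=Q[(np.hypot(Q[:,0]-.63,Q[:,1]-.12)<.04)&(Q[:,2]>.09)&(Q[:,2]<.11)]; print("   pe top",len(w),np.round(np.median(w,0),4) if len(w) else "")
Q=cloud("top",np.load("pics/top0.npz")["d"]).reshape(-1,3); w=Q[(np.hypot(Q[:,0]-.63,Q[:,1]-.12)<.04)&(Q[:,2]>.09)&(Q[:,2]<.11)]; print("pe top at start",np.round(np.median(w,0),4))
```

```text
[0.41374327 0.0210273  0.29706366] 44.0333
wrist cup rim 690 [ 0.4982 -0.0476  0.0209] [0.1227 0.1291 0.1316] pan rim 828 [ 0.4916 -0.045   0.0288] 0.1019
   jar 1007 [ 0.5861 -0.1388  0.1112]
   dropper 448 [ 0.4867 -0.1394  0.136 ]
   vial 242 [ 0.5854 -0.0472  0.1053]
   pe top 549 [0.6229 0.1211 0.0996]
top cup rim 69 [ 0.4974 -0.047   0.0211] [0.1231 0.1292 0.1324] pan rim 76 [ 0.4924 -0.0445  0.0313] 0.1021
   jar 222 [ 0.5878 -0.1403  0.1115]
   dropper 65 [ 0.4874 -0.1413  0.1359]
   vial 42 [ 0.5866 -0.0473  0.1055]
   pe top 52 [0.6196 0.1234 0.1007]
scene cup rim 109 [ 0.4962 -0.0465  0.0207] [0.1227 0.1279 0.1314] pan rim 189 [ 0.4889 -0.0455  0.0279] 0.1011
   jar 254 [ 0.5851 -0.1424  0.1109]
   dropper 92 [ 0.4853 -0.142   0.1353]
   vial 48 [ 0.5847 -0.0492  0.1045]
   pe top 68 [0.6219 0.1208 0.0983]
pe top at start [0.6197 0.1234 0.0998]
```

View pics/fin_scene.png

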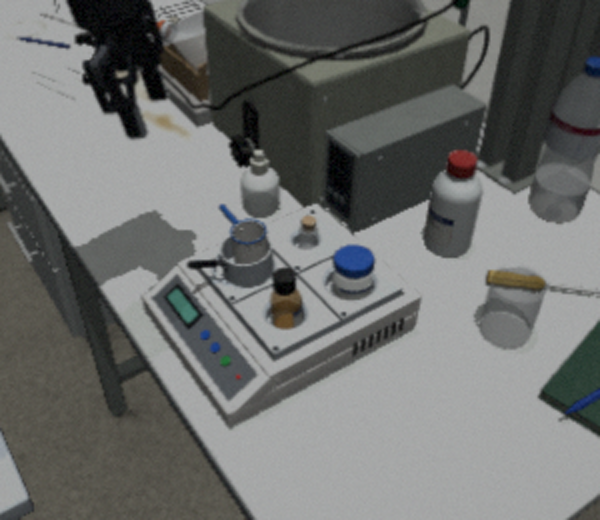

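The scene shows all five vessels in place and upright, the cup handle at right angles to the pan's, and the white bottle unmoved. One check of the cup's lean, then I'll hand in.

Run:
```python
from h import *
z=np.load("pics/fin.npz"); s=dict(tool_pos=z["pos"],tcp_rot=z["rot"]); P=cloud("wrist",z["d"],s)
I=z["p"].astype(int); B=(I[...,2]>I[...,0]+35)&(I[...,2]>80)
Q=P[B]; r=np.hypot(Q[:,0]-.4975,Q[:,1]+.047)
w=Q[(r<.028)&(r>.016)&(Q[:,2]>.115)&(Q[:,2]<.14)]; A=np.c_[w[:,:2]-[.4975,-.047],np.ones(len(w))]
c=np.linalg.lstsq(A,w[:,2],rcond=None)[0]; print("rim",len(w),"slope deg",np.degrees(c[:2]),"z",c[2])
h=Q[(r<.08)&(r>.035)&(Q[:,2]>.09)]; m=np.median(h,0); print("cup handle",len(h),m,np.degrees(np.arctan2(m[1]+.047,m[0]-.4975)))
print("hand in:",ctrl.hand_in())
```

```text
rim 237 slope deg [ 2.90691606 -0.85892197] z 0.13028598659838073
cup handle 245 [0.4985066  0.00563487 0.12410451] 88.9043940873965
the job is handed in; nothing more can be done
hand in: None
```

The heater is loaded: all five vessels are in place and I handed the job in at about 44 s; no verdict was reported. The jar, amber dropper and corked vial are down in their own bores. The pan is in the wide seat with its handle toward the control panel, and the cup stands inside the pan.

**Last checks that agreed:**
- Measured top heights match full seating within about 1–2 mm: jar .111, dropper .136, vial .105, pan rim .102 and cup rim .128–.130 m.
- The cup is about 5–7 mm off the pan's centre (limit 12 mm).
- The cup handle is at about 89° and the pan handle at about 181°, worked out from the turn it was carried through, so they are roughly a right angle apart. Neither handle touches another vessel in the final picture.
- The white bottle has not moved measurably, and the gripper is open and clear.

**Less certain:**
- The cup's rim showed an apparent slope of about 3° in noisy depth data (limit about 7°). The rim height fits a cup standing flat.
- The arm's sag tilted the tool by up to about 10° on the way, so the cup was carried leaning about 10°. It settled upright when I let go.

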